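Put the sharpening and oiling kit back in its fitted rests

ROBOT

A 6-joint arm with a two-finger parallel gripper is mounted at the origin on a cart in front of the work surface, level with it; the furniture and walls round the work are solid. World frame = base frame: x ahead of the robot, y to its left, z up, the work surface at z = 0. Lengths are in m, angles in degrees, forces in N, time in s.
With the tool pointing down it reaches from about 0.4 to 0.825 m from the base axis. Payload 7 kg.
Tool frame: the origin (TCP) lies between the finger pads; the fingertips stand 11 mm ahead of it and the grasp point (between the pads) lies 8 mm behind it; z points along the fingers, y is the direction in which the jaws open and shut (so a half turn about z gives the same grasp; the last joint's range is limited). The gripper opens to 88 mm and grips with 3 to 60 N. Pads are 19 mm wide; open, the fingers measure 130 mm over their backs; the gripper's body (78 mm by 193 mm) begins 47 mm behind the grasp point.
Start: joints at [86.866, 20.546, 0.682, 0, -70.136, -16.507], TCP at [0.227, 0.636, 0.238] pointing down, gripper open.
Joint ranges: [-176.03, 176.03], [-82.01, 121.73], [-58.28, 71.71], [-173.87, 95.51], [-174.79, -0.11], [-173.66, 173.66]. Speed limits (degrees/s): [136.94, 136.94, 172.46, 180, 180, 180].

INTERFACE

Orientations are given as [roll, pitch, yaw] about the fixed x, y, z axes, in that order (R = Rz(yaw) Ry(pitch) Rx(roll)).
In Python, from plant import r gives the robot as it stands.
- The arm moves only by the shell command python3 -m inch 'ROWS' [OPENING] [FORCE]. ROWS is JSON, a list of rows, each an object of numbers: "x", "y", "z": the shift along the tool's x, y, z as a fraction of full scale; "yaw": the turn about the tool's z as a fraction of full scale. In form: [{"x": .., "y": .., "z": .., "yaw": ..}, ...]. A call has 1 to 5 rows; each row shifts and turns the pose as measured when the row begins, along the tool's axes as they then stand; what a row does not reach is not made up. Full scale, the value 1, is 0.025 m for a shift and 4 degrees for a turn. A row lasts 1/12 s, in which the tool goes at most 41.7 mm and 7.16 degrees, less where a joint would pass 70% of its speed; a pose out of reach is approached as far as the arm can. A call with a number of a shift or a turn outside -1 to 1 is refused whole. A call with a gripper value outside its range is refused whole. OPENING is the opening, from -1 (shut) to 1 (fully open), set as the call begins (- or left out, the last holds). The fingers move at their own pace and stop on an object; FORCE is the grip in N (left out, the last holds). Time passes only in rows, so rows that do not move let the fingers close. It gives the time, the measured TCP pose, the force and the opening at its end, in the units of the state.
- r.get_state(): the state, without advancing time (a new reading comes with each control period).
- r.capture(name): name is "scene" or "top" or "wrist"; returns (picture, depth): 420x560x3 uint8, red, green, blue; 420x560 float32, m along the optical axis (not along the pixel's ray), 0 where there is no reading.
- r.camera_info(name): a dict with "mtx" (3x3 intrinsics, pixels), "pose" (4x4, takes a point from camera to world coordinates). Camera axes: x right, y down, z forward; pixel columns grow to the right and rows downward; lengths in m; the calibration is good to about 2 mm. The wrist camera is an equidistant fisheye: a pixel r from the principal point sees the ray r / f radians off the axis. A picture is of the moment at which its call begins: read the wrist's pose just before it. camera_info takes no time and is no camera call; for the wrist camera it gives the pose at the moment of the call.
- r.close_job(): hands the job in, once; it reports no verdict.
The state is a dict: "time_s": time; "joints": joint angles; "qd": joint speeds; "joint_torque": joint torques, N m; "tcp_pos": TCP position; "eef_rot": TCP orientation; "contact_force": force on the tool from outside, world axes, zero at the start; "moment": the same for the moment, N m; "gripper_width": finger opening in m.
Only numpy, scipy, OpenCV 4.12 (cv2) and the standard library are available. Lean on these libraries where they do the work, as an engineer would, in place of code of your own. Each camera call takes 0.05 s, during which the arm holds its last target. There are 200 camera calls.

TASK

Whetstone, sanding block, oil jar and little oil cup have all been put back in one another's wooden rests at the front of the bench. Put each into the rest whose well is hollowed to its shape, sitting fully down on the floor of the well, using the black rubber mat or another bare patch of bench to set something aside on the way. Keep the jar and the cup upright all the time, and do not knock over the mallet that stands at the back left.

Things in the scene. Friction and masses are not known exactly. Their poses are not given: they have to be found in the camera images.
- whetstone: Dark grey whetstone fixed on its wooden base, 0.3 kg, 30 mm high. Base 60 x 150 mm and 14 mm high; on it the stone, 46 x 136 mm, from 14 to 30 mm above the underside (the part to grip from above, across its 46 mm). Origin: centre of the underside; x across the width, y along the length, z up. Starts lying across the top of one of the two round rests. Belongs in stone_rest. (A spare whetstone lies far back on the bench, out of the job.)
- sanding_block: Light cork and wood sanding block, a plain brick 56 x 100 x 28 mm (width x length x height), 0.09 kg. Origin: centre of the underside; x across the width, y along the length, z up. Starts lying across the top of one of the two round rests. Belongs in sander_rest.
- oil_jar: Upright round jar of wood oil with a brown lid, 60 mm diameter, 88 mm high, 0.16 kg (body 60 mm up to 72 mm high, lid 53 mm above that). Origin: centre of the underside, z up. Starts standing in one of the two oblong wells. Belongs in jar_rest. (A spare jar stands far back on the bench, out of the job.)
- oil_cup: Small turned reddish-brown goblet-shaped wooden cup, 48 mm diameter at the rim, foot 44 mm, 57 mm high, 0.03 kg; grip it round the outside of the bowl, 34 to 57 mm above the underside. Origin: centre of the underside, z up. Starts standing in one of the two oblong wells. Belongs in cup_rest. (A similar cup stands far off at the right of the bench, out of the job.)
- stone_rest: The larger oblong rest: a plain wooden block 98 x 188 mm with a cork-lined rectangular well 74 x 164 mm. It is screwed to the bench and does not move. Overall height 14 mm, floor of the well 5 mm above the bench (well 9 mm deep). Origin: centre of the underside, z up, x across the width, y along the length.
- sander_rest: The smaller oblong rest: a plain wooden block 94 x 138 mm with a cork-lined rectangular well 70 x 114 mm. It is screwed to the bench and does not move. Overall height 14 mm, floor of the well 5 mm above the bench (well 9 mm deep). Origin: centre of the underside, z up, x across the width, y along the length.
- jar_rest: The larger round rest: a turned wooden coaster of 118 mm diameter with a cork-lined round well of 74 mm diameter. It is screwed to the bench and does not move. Overall height 14 mm, floor of the well 5 mm above the bench (well 9 mm deep). Origin: centre of the underside, z up.
- cup_rest: The smaller round rest: a turned wooden coaster of 94 mm diameter with a cork-lined round well of 58 mm diameter. It is screwed to the bench and does not move. Overall height 14 mm, floor of the well 5 mm above the bench (well 9 mm deep). Origin: centre of the underside, z up.
- bench_mat: Thin black rubber mat, 110 x 110 mm and 2 mm thick, fixed on the bench at the right, behind the rests; empty at the start, a free place to set one thing down. Origin: centre of its underside, z up.
- mallet: Carver's wooden mallet standing on its round head (72 mm diameter, 90 mm high) with its 25 mm handle pointing up to 235 mm, at the back left, loose; only to be left standing. Origin: centre of its underside, z up.
There are look-alikes about, which are no part of the job. There is more than one size of the oil_jar; the one meant has the size given above.

How it is judged:
By the outcome, as a careful person would: the job done as asked, in the order asked, and still so for the second after the job is handed in, with the robot touching nothing.
It also fails if it takes over 136 s, if anything falls off the work surface, if the arm or the gripper's body presses on something with over 40 N, if the wrist force passes 120 N, or if a joint passes its speed limit or range.

## Working session

There is one attempt and no reset: what is moved stays moved. The work goes in short steps, Python scripts to look and compute and a shell command to move; the robot and the scene stay as the last step left them, time stands still between calls to the robot, and variables do not carry over. Pictures are saved under pics/ and viewed, about 12 in all and at most 16, crops included, and the job is handed in when it is done.

```bash
ls; mkdir -p pics
python3 - <<'E'
from plant import r
import cv2,numpy as np
s=r.get_state(); print(s)
for n in("top","scene"):
    p,d=r.capture(n); i=r.camera_info(n); print(n,i)
    np.savez(f"{n}0.npz",p=p,d=d,mtx=i["mtx"],pose=i["pose"])
    cv2.imwrite(f"pics/{n}0.png",p[:,:,::-1])
E
```

```text
pics
{'time_s': 0.0, 'joints': array([ 8.68670501e+01,  2.05905998e+01,  6.32062755e-01, -2.07158362e-02,
       -7.01346775e+01, -1.65035213e+01]), 'qd': array([ 0.04277814,  0.11913526,  0.02749371,  0.00129067, -0.02872507,
       -0.0097424 ]), 'joint_torque': array([ 2.71109166e-03, -5.82714236e+01,  2.93059194e+01,  6.99727759e+00,
        6.92254049e-03, -1.33643566e-04]), 'tcp_pos': array([0.22673342, 0.63526867, 0.23661722]), 'eef_rot': array([ 1.79905093e+02, -7.81070575e-03, -1.96435200e+01]), 'contact_force': array([-0.70387677, -0.61805913, -0.04414926]), 'moment': array([-0.00971342, -0.02270339, -0.0860556 ]), 'gripper_width': 0.08767396471371884}
top {'mtx': array([[434.60954776,   0.        , 276.26725145],
       [  0.        , 434.60954776, 204.72581195],
       [  0.        ,   0.        ,   1.        ]]), 'pose': array([[-0.02285897, -0.99647168,  0.08075682,  0.50567302],
       [-0.99941987,  0.02481691,  0.02332483,  0.01175131],
       [-0.02524666, -0.08017679, -0.99646088,  1.24615421],
       [ 0.        ,  0.        ,  0.        ,  1.        ]])}
scene {'mtx': array([[379.03277562,   0.        , 285.17404238],
       [  0.        , 379.03277562, 216.24652798],
       [  0.        ,   0.        ,   1.        ]]), 'pose': array([[ 0.56574309, -0.53880785,  0.62419617, -0.2056001 ],
       [-0.824288  , -0.34934528,  0.44554144, -0.562465  ],
       [-0.02200124, -0.7665794 , -0.64177252,  0.86843729],
       [ 0.        ,  0.        ,  0.        ,  1.        ]])}
```

View pics/top0.png

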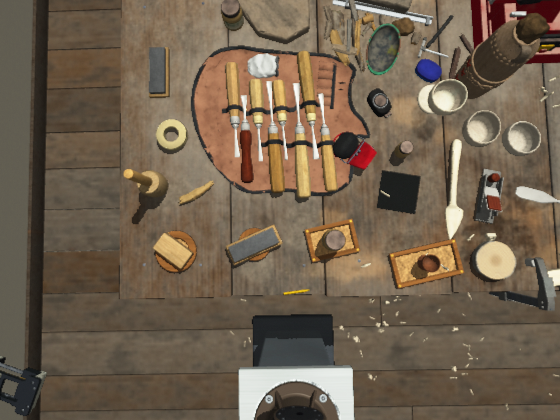

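View pics/scene0.png

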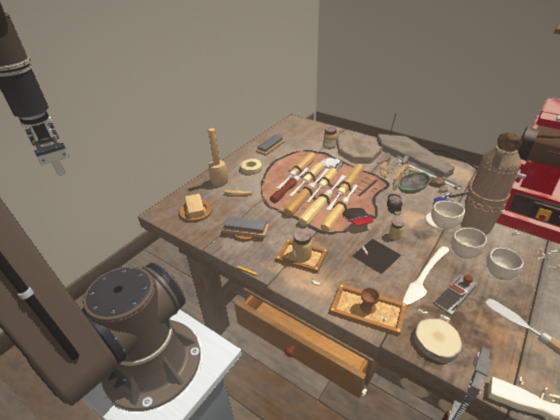

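Top view: the sanding block lies on the large-looking left round rest (175,252), the whetstone on the smaller round rest (255,245). The jar stands in the smaller oblong (333,241), and the cup is in the larger oblong (428,265). The mat is at (399,192) and the mallet at (150,185). 

Look-alikes:
- **Spare whetstone:** (159,72)
- **Spare jars:** (231,13) and (402,152)
- **Other cups:** round things at the right, around (430–520, 95–135)

Next I measure from depth.

```bash
cat > h.py <<'E'
import numpy as np, cv2, sys
def cloud(d,K,T):
    v,u=np.mgrid[:d.shape[0],:d.shape[1]]
    P=np.stack([(u-K[0,2])/K[0,0]*d,(v-K[1,2])/K[1,1]*d,d],-1)@T[:3,:3].T+T[:3,3]
    P[d==0]=np.nan; return P
def rect(P,m):
    q=P[m][:,:2]*1000; (c,s,a)=cv2.minAreaRect(q.astype(np.float32))
    return np.round(c,1),np.round(s,1),round(a,1),m.sum(),np.round(np.nanmedian(P[m][:,2])*1000,1)
E
python3 - <<'E'
from h import *
z=np.load("top0.npz"); P=cloud(z["d"],z["mtx"],z["pose"]); Z=P[...,2]
cv2.imwrite("pics/crop0.png",cv2.resize(z["p"][160:300,120:500,::-1],(800,295),interpolation=3))
flat=P[275:290,300:500]; print("bench z",np.nanmedian(flat[...,2]))
boxes=dict(left=(225,282,145,205),stone=(220,275,220,290),jar=(210,270,300,365),cup=(230,295,380,470),mallet=(150,215,115,180),mat=(165,220,370,425),spare402=(135,170,385,418))
for n,(a,b,c,e) in boxes.items():
    B=np.zeros(Z.shape,bool);B[a:b,c:e]=1
    zb=Z[a:b,c:e]; print(n,"zmax",np.nanmax(zb))
    for lo,hi in((.009,.019),(.009,.3),(.03,.055),(.052,.06),(.08,.1),(.2,.25)):
        m=B&(Z>lo)&(Z<hi)
        if m.sum()>15: print("  ",lo,hi,rect(P,m))
p=z["p"].astype(int); B=np.zeros(Z.shape,bool);B[160:225,365:430]=1
m=B&(p.sum(2)<75); print("mat",rect(P,m))
E
```

```text
bench z 0.0007119042144771992
left zmax 0.0485902944669363
   0.009 0.019 (array([480.1, 326.7]), array([108.3, 117. ]), 58.7, np.int64(540), np.float64(14.0))
   0.009 0.3 (array([480.4, 328. ]), array([111.4, 116.6]), 54.4, np.int64(1304), np.float64(38.3))
   0.03 0.055 (array([484.5, 332.3]), array([101.2,  55. ]), 52.2, np.int64(727), np.float64(41.6))
stone zmax 0.051473042710382666
   0.009 0.019 (array([496.2, 106.8]), array([92.4, 67.9]), 19.8, np.int64(194), np.float64(13.9))
   0.009 0.3 (array([496.5, 106.3]), array([ 92.5, 150.1]), 21.9, np.int64(1340), np.float64(41.9))
   0.03 0.055 (array([494.8, 105.9]), array([ 57.7, 146.6]), 22.6, np.int64(875), np.float64(43.8))
jar zmax 0.09889383463912926
   0.009 0.019 (array([ 480.5, -119.5]), array([139.6, 138.7]), 11.8, np.int64(656), np.float64(13.6))
   0.009 0.3 (array([ 480.5, -119.5]), array([139.6, 138.7]), 11.8, np.int64(1088), np.float64(16.0))
   0.08 0.1 (array([ 503.4, -114.2]), array([50.1, 50.5]), 44.4, np.int64(322), np.float64(92.9))
cup zmax 0.06596722346019779
   0.009 0.019 (array([ 444.1, -391.6]), array([
[... 589 characters left out ...]
2 0.06 (array([667.6, 360.4]), array([23. , 65.2]), 81.0, np.int64(25), np.float64(56.4))
   0.08 0.1 (array([670.9, 381.8]), array([59.6, 65.6]), 69.4, np.int64(340), np.float64(87.6))
   0.2 0.25 (array([670.9, 383.9]), array([23.1, 23.7]), 62.0, np.int64(132), np.float64(232.1))
mat zmax 0.020323173725670385
spare402 zmax 0.06743592101493467
   0.009 0.3 (array([ 751.2, -319.4]), array([36.7, 36.3]), 86.3, np.int64(225), np.float64(57.2))
   0.03 0.055 (array([ 747.3, -314. ]), array([39.7, 21.9]), 40.2, np.int64(56), np.float64(41.2))
   0.052 0.06 (array([ 752.3, -321.4]), array([32.9, 33.7]), 85.9, np.int64(78), np.float64(57.9))
mat (array([0., 0.]), array([0., 0.]), 0.0, np.int64(0), np.float64(nan))
  return np.nanmean(a, axis, out=out, keepdims=keepdims)
```

View pics/crop0.png

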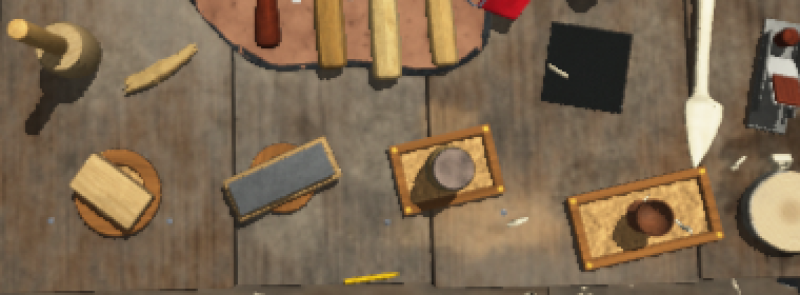

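```bash
cat >> h.py <<'E'
def comp(m):
    m=cv2.morphologyEx(m.astype(np.uint8),cv2.MORPH_OPEN,np.ones((2,2)))
    n,l,s,_=cv2.connectedComponentsWithStats(m); return l==1+np.argmax(s[1:,4])
def lrect(P,m):  # centre mm, (long,short), world direction of the long axis
    b=cv2.boxPoints(cv2.minAreaRect((P[m][:,:2]*1000).astype(np.float32)))
    e=[b[1]-b[0],b[2]-b[1]]; L=[np.hypot(*k) for k in e]; k=e[int(np.argmax(L))]
    return np.round(b.mean(0),1),np.round(sorted(L)[::-1],1),round(np.degrees(np.arctan2(k[1],k[0]))%180,1)
def circ(P,m):
    from scipy.optimize import least_squares
    h=cv2.convexHull((P[m][:,:2]*1000).astype(np.float32))[:,0]
    f=least_squares(lambda p:np.hypot(*(h-p[:2]).T)-p[2],[*h.mean(0),45],loss="soft_l1")
    return np.round(f.x,1)
E
python3 - <<'E'
from h import *
z=np.load("top0.npz"); P=cloud(z["d"],z["mtx"],z["pose"]); Z=P[...,2]
def B(a,b,c,e):
    m=np.zeros(Z.shape,bool);m[a:b,c:e]=1;return m
bx=dict(left=B(225,282,145,205),stone=B(220,275,220,290),jar=B(210,270,300,365),cup=B(230,295,380,470))
for n in("left","stone"):
    m=bx[n]&(Z>.010)&(Z<.0165);print(n,"rest circ",circ(P,m)); m=comp(bx[n]&(Z>.032));print("  obj",lrect(P,m))
for n in("jar","cup"):
    m=comp(bx[n]&(Z>.009));print(n,"rest",lrect(P,m))
print("jar",circ(P,bx["jar"]&(Z>.085)),"cup",circ(P,bx["cup"]&(Z>.056)))
mm=comp(B(160,222,370,425)&(z["p"].max(2)<45));print("mat",lrect(P,mm))
m=B(165,222,370,430)&(Z>.006);print("on mat",m.sum(),P[m][:5]*1000)
E
```

```text
left rest circ [482.  329.9  58.4]
  obj (array([482., 335.], dtype=float32), array([104. ,  62.1], dtype=float32), np.float32(53.7))
stone rest circ [496.3 105.9  45.9]
  obj (array([491.6, 103.5], dtype=float32), array([136.2,  44.4], dtype=float32), np.float32(111.5))
jar rest (array([nan, nan], dtype=float32), array([nan, nan], dtype=float32), np.float32(nan))
cup rest (array([ 429.2, -380.1], dtype=float32), array([194.6, 101.1], dtype=float32), np.float32(101.8))
jar [ 503.5 -114.5   25.9] cup [ 435.  -372.1   23.8]
mat (array([ 634.4, -311.4], dtype=float32), array([106.9, 103.8], dtype=float32), np.float32(77.5))
on mat 99 [[ 707.57562107 -350.03260916    6.45331032]
 [ 707.44287356 -355.74660058    6.3210033 ]
 [ 703.92371749 -267.20034663    7.13524746]
 [ 697.72792399 -272.24818927    8.84971101]
 [ 695.29439999 -269.83898701    6.41504608]]
```

```bash
cat > go.py <<'E'
# python3 go.py X Y Z(mm) [YAW]: remaining shift in tool axes and full-scale units (axes as they stand now, and as after the turn)
import sys,numpy as np
from plant import r
s=r.get_state(); p=s["tcp_pos"]*1000; e=s["eef_rot"]
a=[float(k) for k in sys.argv[1:]]; d=np.array(a[:3])-p; y=e[2]; t=(a[3]-y+180)%360-180 if len(a)>3 else 0
f=lambda w:np.round(np.array([d[0]*np.cos(w)+d[1]*np.sin(w),d[0]*np.sin(w)-d[1]*np.cos(w),-d[2]])/25,2)
print("t",round(s["time_s"],2),"pos",p.round(1),"rot",e.round(1),"j1,j6",s["joints"][[0,5]].round(1),"w",round(s["gripper_width"]*1000,1),"F",s["contact_force"].round(1))
print("units now",f(np.radians(y)),"turn",round(t/4,2),"units after turn",f(np.radians(y+t)))
E
python3 -m inch '[{"x":0.8,"y":0.6,"z":0},{"x":0.8,"y":0.6,"z":0}]' 1 ; python3 go.py 480 330 200; python3 go.py 490 80 200
```

```text
t 0.1 pos [226.8 635.3 236.7] rot [179.9  -0.  -19.6] j1,j6 [ 86.9 -16.5] w 87.5 F [-0.2  0.4  0.8]
units now [13.65  8.09  1.47] turn 0.0 units after turn [13.65  8.09  1.47]
t 0.1 pos [226.8 635.3 236.7] rot [179.9  -0.  -19.6] j1,j6 [ 86.9 -16.5] w 87.5 F [-0.2  0.4  0.8]
units now [17.38 17.38  1.47] turn 0.0 units after turn [17.38 17.38  1.47]validation failed for argument at $[0]...
```

```bash
python3 -m inch '[{"x":1,"y":0.6,"z":0.1,"yaw":0},{"x":1,"y":0.6,"z":0.1,"yaw":0},{"x":1,"y":0.6,"z":0.1,"yaw":0},{"x":1,"y":0.6,"z":0.1,"yaw":0},{"x":1,"y":0.6,"z":0.1,"yaw":0}]' 1 ; python3 go.py 480 330 200
```

```text
time_s: 0.52
tcp_pos: [0.3182, 0.5221, 0.2203]
eef_rot: [179.7, -0.0, -19.2]
contact_force: [-0.1, 0.6, 0.0]
gripper_width: 0.0876
t 0.52 pos [318.2 522.1 220.3] rot [179.7  -0.  -19.2] j1,j6 [76.9 -6.1] w 87.6 F [-0.1  0.6  0. ]
units now [8.64 5.12 0.81] turn 0.0 units after turn [8.64 5.12 0.81]
```

```bash
python3 -m inch '[{"x":1,"y":0.6,"z":0.1,"yaw":0},{"x":1,"y":0.6,"z":0.1,"yaw":0},{"x":1,"y":0.6,"z":0.1,"yaw":0},{"x":1,"y":0.6,"z":0.1,"yaw":0},{"x":1,"y":0.6,"z":0.1,"yaw":0}]' >/dev/null
python3 -m inch '[{"x":1,"y":0.6,"z":0.1,"yaw":0},{"x":1,"y":0.6,"z":0.1,"yaw":0},{"x":1,"y":0.6,"z":0.1,"yaw":0},{"x":0.4,"y":1,"z":0,"yaw":0},{"x":0.4,"y":1,"z":0,"yaw":0}]' >/dev/null
python3 -m inch '[{"x":0.4,"y":1,"z":0,"yaw":0},{"x":0.4,"y":1,"z":0,"yaw":0},{"x":0.4,"y":1,"z":0,"yaw":0},{"x":0.4,"y":1,"z":0,"yaw":0},{"x":0.4,"y":1,"z":0,"yaw":0}]' >/dev/null
python3 -m inch '[{"x":0.4,"y":1,"z":0,"yaw":0},{"x":0.4,"y":1,"z":0,"yaw":0},{"x":0.4,"y":1,"z":0,"yaw":0},{"x":0.4,"y":1,"z":0,"yaw":0},{"x":0.4,"y":1,"z":0,"yaw":0}]' >/dev/null
python3 -m inch '[{"x":0.4,"y":1,"z":0,"yaw":0},{"x":0.4,"y":1,"z":0,"yaw":0},{"x":0.4,"y":1,"z":0,"yaw":0},{"x":0.2,"y":1,"z":0,"yaw":0},{"x":0.2,"y":1,"z":0,"yaw":0}]'
python3 go.py 435 -372 180
```

```text
time_s: 2.6
tcp_pos: [0.4795, -0.1471, 0.1981]
eef_rot: [179.0, 0.4, -19.3]
contact_force: [0.0, -0.5, -0.6]
gripper_width: 0.0878
t 2.6 pos [ 479.5 -147.1  198.1] rot [179.    0.4 -19.3] j1,j6 [ 6.  64.3] w 87.8 F [ 0.  -0.5 -0.6]
units now [1.29 9.08 0.72] turn 0.0 units after turn [1.29 9.08 0.72]
```

```bash
python3 -m inch '[{"x":0.13,"y":0.9,"z":0.05,"yaw":0},{"x":0.13,"y":0.9,"z":0.05,"yaw":0},{"x":0.13,"y":0.9,"z":0.05,"yaw":0},{"x":0.13,"y":0.9,"z":0.05,"yaw":0},{"x":0.13,"y":0.9,"z":0.05,"yaw":0}]' >/dev/null
python3 -m inch '[{"x":0.13,"y":0.9,"z":0.1,"yaw":0},{"x":0.13,"y":0.9,"z":0.1,"yaw":0},{"x":0.13,"y":0.9,"z":0.1,"yaw":0},{"x":0.13,"y":0.9,"z":0.1,"yaw":0},{"x":0.13,"y":0.9,"z":0.1,"yaw":0}]' >/dev/null
python3 go.py 435 -372 150
python3 - <<'E'
from plant import r
from h import *
i=r.camera_info("wrist"); p,d=r.capture("wrist"); np.savez("w1.npz",p=p,d=d,mtx=i["mtx"],pose=i["pose"])
print(i); cv2.imwrite("pics/w1.png",p[:,:,::-1])
p,d=r.capture("top"); cv2.imwrite("pics/t1.png",p[:,:,::-1])
E
```

```text
t 3.43 pos [ 429.7 -381.8  180.3] rot [179.    0.7 -19.4] j1,j6 [-21.5  91.5] w 87.6 F [ 0.4  0.8 -0.8]
units now [ 0.07 -0.44  1.21] turn 0.0 units after turn [ 0.07 -0.44  1.21]
{'mtx': array([[325.1922621 ,   0.        , 276.35756321],
       [  0.        , 325.1922621 , 205.05818676],
       [  0.        ,   0.        ,   1.        ]]), 'pose': array([[-0.33193385, -0.90488496, -0.26646413,  0.50016664],
       [-0.94315668,  0.32333547,  0.07687422, -0.40402469],
       [ 0.01659498,  0.27683457, -0.96077428,  0.32661277],
       [ 0.        ,  0.        ,  0.        ,  1.        ]])}
```

View pics/w1.png

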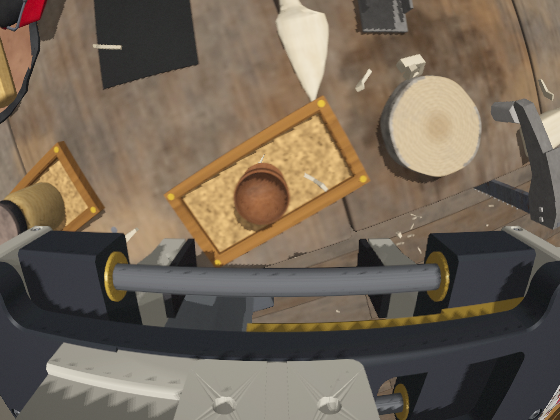

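The wrist view shows the cup at (262,195) in the stone rest, whose corners are at (321,103), (363,180), (218,262) and (171,196). A chip lies on the mat at (107,46), and a splinter in the well at (315,180). Now I measure with the fisheye model.

```bash
cat >> h.py <<'E'
def fish(d,K,T):
    v,u=np.mgrid[:d.shape[0],:d.shape[1]]; x=(u-K[0,2])/K[0,0]; y=(v-K[1,2])/K[1,1]; th=np.hypot(x,y)+1e-9
    k=np.tan(th)/th; P=np.stack([x*k*d,y*k*d,d],-1)@T[:3,:3].T+T[:3,3]; P[(d==0)|(th>1.2)]=np.nan; return P
def near(P,c,R): return np.hypot(P[...,0]*1000-c[0],P[...,1]*1000-c[1])<R
E
python3 - <<'E'
from h import *
z=np.load("w1.npz");P=fish(z["d"],z["mtx"],z["pose"]);Z=P[...,2]
pts=[(321,103),(363,180),(218,262),(171,196)]
c=np.array([P[v,u] for u,v in pts])*1000;print(c.round(1),c[:,:2].mean(0))
m=comp(near(P,(430,-380),120)&(Z>.0095)&(Z<.02));print("rest",lrect(P,m))
m=near(P,(435,-372),45)&(Z>.056)&(Z<.07);print("cup",circ(P,m),m.sum(),np.nanmax(Z[m]))
m=near(P,(430,-380),60)&(Z<.009);print("floor",np.nanmedian(Z[m]))
for u,v in[(107,46),(120,46),(315,180),(310,178)]:print(P[v,u]*1000)
E
```

```text
[[ 494.7 -452.6   15.1]
 [ 409.  -470.    14.4]
 [ 374.7 -299.    14.4]
 [ 458.8 -280.7   14.1]] [ 434.31078102 -375.57270854]
rest (array([ 428.3, -374. ], dtype=float32), array([194.6, 102.7], dtype=float32), np.float32(103.1))
cup [ 437.1 -372.1   24. ] 559 0.06413247665402155
floor 0.005304675916064594
[ 633.69498968 -270.3614028    11.14244757]
[ 628.2753239  -282.38408545    5.88978284]
[ 424.09791274 -423.70109236   10.61702201]
[ 426.96987065 -419.73160047    7.46036232]
```

```bash
python3 - <<'E'
from h import *
z=np.load("top0.npz");K=z["mtx"];T=z["pose"]
def ray(u,v,zz):
    w=T[:3,:3]@np.array([(u-K[0,2])/K[0,0],(v-K[1,2])/K[1,1],1]);return (T[:3,3]+w*(zz-T[2,3])/w[2])*1000
for n,c in dict(stone=[(572,200),(702,170),(720,240),(588,268)],sander=[(392,149),(486,128),(503,186),(407,211)],mat=[(555,22),(632,34),(620,113),(541,105)]).items():
    q=np.array([ray(120+a*380/800,160+b*140/295,.014 if n!="mat" else .002)[:2] for a,b in c]);print(n,q.round(0).tolist(),q.mean(0).round(1))
w=np.load("w1.npz");P=fish(w["d"],w["mtx"],w["pose"])
np.set_printoptions(linewidth=200)
print((P[172:192:2,304:326:2,2]*1000).round(0)); print((P[40:54:2,90:126:3,2]*1000).round(0))
E
python3 go.py 436.5 -372 100
```

```text
stone [[457.0, -279.0], [492.0, -453.0], [400.0, -471.0], [367.0, -297.0]] [ 428.9 -375. ]
sander [[530.0, -42.0], [555.0, -169.0], [477.0, -189.0], [447.0, -60.0]] [ 502.1 -115. ]
mat [[698.0, -270.0], [678.0, -373.0], [571.0, -352.0], [585.0, -246.0]] [ 633.  -310.3]
[[ 5.  5.  6.  4.  6.  5.  6.  4.  5.  5.  7.]
 [ 6.  6.  6.  6.  6.  5.  5.  3.  6.  6.  5.]
 [ 6.  6.  6.  8.  6.  6.  7.  6.  5.  6.  6.]
 [ 5.  6.  7.  7.  8.  7.  5.  6.  6.  6.  5.]
 [ 6.  6.  5.  5.  8.  9. 11.  5.  6.  5.  6.]
 [ 5.  5.  4.  5.  5. 10. 13. 15. 19.  5.  4.]
 [ 5.  6.  4.  6.  6.  5.  7. 19. 21. 24.  4.]
 [ 5.  5.  5.  5.  5.  6.  5.  5. 22. 24. 23.]
 [ 5.  6.  6.  5.  6.  5.  6.  6.  5. 24. 24.]
 [ 5.  7.  6.  5.  5.  4.  5.  5.  4.  5. 24.]]
[[ 0.  0.  2.  2.  2.  2.  3.  3.  2.  3.  2.  2.]
 [-0. -1.  3.  1.  4.  2.  1.  1.  3.  3.  2.  2.]
 [ 0. 17. 16.  3.  1.  2.  2.  2.  1.  3.  2.  2.]
 [-1. 15. 18. 16. 12. 11.  9.  9.  8. nan  6.  1.]
 [ 1. -1. 16. 11.  8.  8.  5. nan  7.  7.  5.  2.]
 [-0.  1.  1.  2.  1.  2.  2.  1.  2.  2.  2.  3.]
 [ 1. -0. -0.  1.  2.  3.  1.  2.  3.  1.  3.  0.]]
t 3.53 pos [ 429.1 -383.   179.5] rot [179.    0.8 -19.5] j1,j6 [-21.6  91.5] w 88.1 F [0.1 0.2 0.2]
units now [ 0.13 -0.51  3.18] turn 0.0 units after turn [ 0.13 -0.51  3.18]
```

```bash
python3 -m inch '[{"x":0.13,"y":-0.5,"z":0.6,"yaw":0},{"x":0,"y":0,"z":0.9,"yaw":0},{"x":0,"y":0,"z":0.9,"yaw":0},{"x":0,"y":0,"z":0.7,"yaw":0},{"x":0,"y":0,"z":0,"yaw":0}]' >/dev/null
python3 go.py 436.5 -372 43
```

```text
t 3.95 pos [ 434.8 -373.4   99.4] rot [179.    0.7 -19.7] j1,j6 [-20.4  89.9] w 87.5 F [-0.7 -0.1 -1.2]
units now [ 0.05 -0.08  2.26] turn 0.0 units after turn [ 0.05 -0.08  2.26]
```

```bash
python3 -m inch '[{"x":0.05,"y":-0.05,"z":0.6,"yaw":0},{"x":0,"y":0,"z":0.6,"yaw":0},{"x":0,"y":0,"z":0.6,"yaw":0},{"x":0,"y":0,"z":0.45,"yaw":0},{"x":0,"y":0,"z":0,"yaw":0}]' >/dev/null
python3 go.py 436.5 -372 43
python3 -m inch '[{"x":0,"y":0,"z":0,"yaw":0},{"x":0,"y":0,"z":0,"yaw":0},{"x":0,"y":0,"z":0,"yaw":0},{"x":0,"y":0,"z":0,"yaw":0},{"x":0,"y":0,"z":0,"yaw":0}]' -1 8 >/dev/null
python3 -m inch '[{"x":0,"y":0,"z":0,"yaw":0},{"x":0,"y":0,"z":0,"yaw":0},{"x":0,"y":0,"z":0,"yaw":0},{"x":0,"y":0,"z":0,"yaw":0},{"x":0,"y":0,"z":0,"yaw":0}]' >/dev/null
python3 go.py 436.5 -372 43
```

```text
t 4.37 pos [ 437.2 -372.4   44.3] rot [179.    0.6 -19.6] j1,j6 [-20.2  89.5] w 88.0 F [ 0.5  0.6 -0.3]
units now [-0.03 -0.01  0.05] turn 0.0 units after turn [-0.03 -0.01  0.05]
t 5.2 pos [ 440.2 -373.1   50.3] rot [178.9   0.2 -19.6] j1,j6 [-20.2  89.5] w 47.0 F [ 0.7 -0.3 -0.4]
units now [-0.15  0.01  0.29] turn 0.0 units after turn [-0.15  0.01  0.29]
```

```bash
python3 -m inch '[{"x":0,"y":0,"z":-0.5,"yaw":0},{"x":0,"y":0,"z":-0.9,"yaw":0},{"x":0,"y":0,"z":-0.9,"yaw":0},{"x":0,"y":0,"z":-0.9,"yaw":0},{"x":0,"y":0,"z":-0.3,"yaw":0}]' >/dev/null
python3 go.py 625 -325 130
python3 -m inch '[{"x":0.5,"y":-0.35,"z":0,"yaw":0},{"x":0.9,"y":-0.6,"z":0,"yaw":0},{"x":0.9,"y":-0.6,"z":0,"yaw":0},{"x":0.9,"y":-0.6,"z":0,"yaw":0},{"x":0.9,"y":-0.6,"z":0,"yaw":0}]' >/dev/null
python3 -m inch '[{"x":0.9,"y":-0.6,"z":0,"yaw":0},{"x":0.6,"y":-0.3,"z":0,"yaw":0},{"x":0.4,"y":-0.2,"z":0,"yaw":0},{"x":0,"y":0,"z":0,"yaw":0}]' >/dev/null
python3 go.py 625 -325 100
python3 - <<'E'
from plant import r
from h import *
i=r.camera_info("wrist"); p,d=r.capture("wrist"); np.savez("w2.npz",p=p,d=d,mtx=i["mtx"],pose=i["pose"]); a=p
p,d=r.capture("scene"); np.savez("s2.npz",p=p,d=d)
cv2.imwrite("pics/w2.png",np.hstack([cv2.resize(a[60:340,100:460],(440,342)),cv2.resize(p[180:340,280:460],(360,320))[:320].copy() if 0 else cv2.resize(p[150:330,290:470],(342,342))])[:,:,::-1])
E
```

```text
t 5.62 pos [ 438.3 -370.7  137.2] rot [179.    0.7 -19.6] j1,j6 [-20.   89.7] w 47.1 F [ 0.4 -0.   0.4]
units now [ 6.42 -4.23  0.29] turn 0.0 units after turn [ 6.42 -4.23  0.29]
t 6.37 pos [ 621.1 -326.6  129.8] rot [179.    0.7 -19.8] j1,j6 [-11.4  81.2] w 47.2 F [ 0.1  0.6 -0.7]
units now [ 0.13 -0.12  1.19] turn 0.0 units after turn [ 0.13 -0.12  1.19]
```

View pics/w2.png

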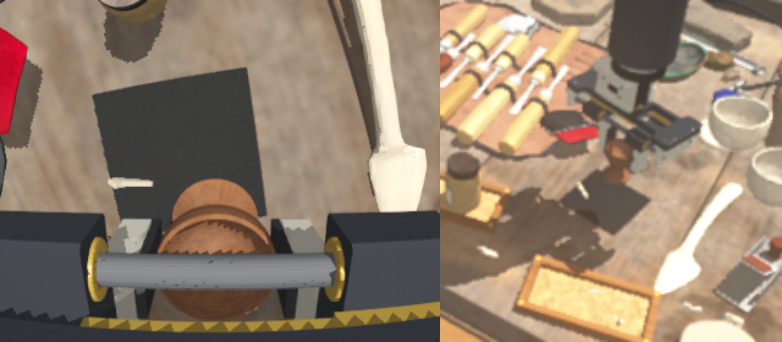

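```bash
python3 - <<'E'
from plant import r
from h import *
z=np.load("s2.npz");i=r.camera_info("scene");P=cloud(z["d"],i["mtx"],i["pose"]);p=z["p"].astype(int)
m=near(P,(621,-327),28)&(p[...,0]>p[...,2]*1.7)&(P[...,2]>.03);q=P[m]*1000;print(m.sum(),np.percentile(q[:,2],[0,2,10,50,90,98,100]).round(1),q[:,:2].mean(0))
E
python3 -m inch '[{"x":0.1,"y":-0.1,"z":0.6,"yaw":0},{"x":0,"y":0,"z":0.7,"yaw":0},{"x":0,"y":0,"z":0.7,"yaw":0},{"x":0,"y":0,"z":0.6,"yaw":0},{"x":0,"y":0,"z":0,"yaw":0}]' >/dev/null
python3 go.py 625 -325 47
```

```text
221 [ 86.2  87.2  89.8 120.2 136.8 183.7 214.2] [ 613.53842726 -325.25689516]
t 6.88 pos [ 617.2 -326.8   62.9] rot [179.1   0.8 -20. ] j1,j6 [-11.5  80.9] w 46.7 F [-1.   0.9 -0.9]
units now [ 0.27 -0.18  0.63] turn 0.0 units after turn [ 0.27 -0.18  0.63]
```

```bash
python3 -m inch '[{"x":0,"y":0,"z":0.3,"yaw":0},{"x":0,"y":0,"z":0.25,"yaw":0},{"x":0,"y":0,"z":0,"yaw":0}]' >/dev/null; python3 go.py 625 -325 45
python3 -m inch '[{"x":0,"y":0,"z":0.08,"yaw":0},{"x":0,"y":0,"z":0,"yaw":0}]' >/dev/null;python3 go.py 625 -325 45
```

```text
t 7.13 pos [ 615.4 -327.8   49.2] rot [179.1   0.8 -20. ] j1,j6 [-11.6  80.9] w 47.0 F [-0.6 -0.2 -0.1]
units now [ 0.32 -0.24  0.17] turn 0.0 units after turn [ 0.32 -0.24  0.17]
t 7.3 pos [ 615.6 -328.2   48.1] rot [179.1   0.7 -20. ] j1,j6 [-11.7  80.9] w 46.9 F [-0.7 -0.3 -0.5]
units now [ 0.31 -0.25  0.12] turn 0.0 units after turn [ 0.31 -0.25  0.12]
```

```bash
python3 -m inch '[{"x":0,"y":0,"z":0.08,"yaw":0},{"x":0,"y":0,"z":0,"yaw":0}]' >/dev/null;python3 go.py 625 -325 45
python3 -m inch '[{"x":0,"y":0,"z":0.08,"yaw":0},{"x":0,"y":0,"z":0,"yaw":0}]' >/dev/null;python3 go.py 625 -325 45
python3 - <<'E'
from plant import r
from h import *
p,d=r.capture("scene");i=r.camera_info("scene");P=cloud(d,i["mtx"],i["pose"]);p=p.astype(int)
m=near(P,(615,-328),35)&(p[...,0]>p[...,2]*1.5);q=P[m]*1000;print(m.sum(),np.percentile(q[:,2],[0,2,10,50,90]).round(1))
E
```

```text
t 7.47 pos [ 616.4 -328.5   47.4] rot [179.1   0.6 -20. ] j1,j6 [-11.7  80.9] w 47.2 F [-0.   0.2 -0.8]
units now [ 0.28 -0.25  0.1 ] turn 0.0 units after turn [ 0.28 -0.25  0.1 ]
t 7.63 pos [ 617.3 -328.9   47. ] rot [179.    0.4 -20. ] j1,j6 [-11.7  80.9] w 46.8 F [-0.4 -0.  -1.3]
units now [ 0.23 -0.25  0.08] turn 0.0 units after turn [ 0.23 -0.25  0.08]
325 [ -2.1   0.9   5.   40.8 128.3]
```

```bash
sed -i 's/round(t\/4,2)/round(-t\/4,2)/' go.py
python3 -m inch '[{"x":0,"y":0,"z":0,"yaw":0},{"x":0,"y":0,"z":0,"yaw":0},{"x":0,"y":0,"z":0,"yaw":0},{"x":0,"y":0,"z":0,"yaw":0},{"x":0,"y":0,"z":0,"yaw":0}]' 1 >/dev/null
python3 -m inch '[{"x":0,"y":0,"z":-0.3,"yaw":0},{"x":0,"y":0,"z":-0.6,"yaw":0},{"x":0,"y":0,"z":-0.9,"yaw":0},{"x":0,"y":0,"z":-0.9,"yaw":0},{"x":0,"y":0,"z":-0.9,"yaw":0}]' >/dev/null
python3 -m inch '[{"x":0,"y":-0.4,"z":-0.5,"yaw":1},{"x":0,"y":-0.4,"z":0,"yaw":1},{"x":0,"y":-0.4,"z":0,"yaw":1},{"x":0,"y":-0.4,"z":0,"yaw":1},{"x":0,"y":-0.4,"z":0,"yaw":1}]' >/dev/null
python3 go.py 492 104 150 -68.5
```

```text
t 8.93 pos [ 641.9 -284.   158.6] rot [179.    0.  -40.9] j1,j6 [-7.6 56.2] w 87.5 F [ 0.8 -0.4  0.3]
units now [-14.69  -7.81   0.35] turn 6.9 units after turn [-16.64  -0.11   0.35]
```

```bash
python3 -m inch '[{"x":-0.6,"y":-0.2,"z":0,"yaw":1},{"x":-0.8,"y":-0.2,"z":0,"yaw":1},{"x":-0.9,"y":-0.1,"z":0,"yaw":1},{"x":-0.9,"y":-0.1,"z":0,"yaw":1},{"x":-0.9,"y":0,"z":0,"yaw":1}]' >/dev/null
python3 -m inch '[{"x":-0.9,"y":0,"z":0,"yaw":1},{"x":-0.9,"y":0,"z":0,"yaw":0.9},{"x":-0.9,"y":0,"z":0,"yaw":0},{"x":-0.9,"y":0,"z":0,"yaw":0},{"x":-0.9,"y":0,"z":0,"yaw":0}]' >/dev/null
python3 -m inch '[{"x":-0.9,"y":0,"z":0,"yaw":0},{"x":-0.9,"y":0,"z":0,"yaw":0},{"x":-0.9,"y":0,"z":0,"yaw":0},{"x":-0.9,"y":0,"z":0,"yaw":0},{"x":-0.9,"y":0,"z":0,"yaw":0}]' >/dev/null
python3 go.py 492 104 150 -68.5
python3 - <<'E'
from plant import r
from h import *
i=r.camera_info("wrist"); p,d=r.capture("wrist"); P=fish(d,i["mtx"],i["pose"]);Z=P[...,2]
cv2.imwrite("pics/w3.png",p[:,:,::-1])
m=comp(near(P,(492,104),90)&(Z>.036)&(Z<.06));print("stone",lrect(P,m),np.nanmedian(Z[m]))
p,d=r.capture("top");i=r.camera_info("top");P=cloud(d,i["mtx"],i["pose"])
m=near(P,(617,-328),40)&(P[...,2]>.05);print("cup on mat",circ(P,m),np.nanmedian(P[m][:,2]))
E
```

```text
t 10.18 pos [502.8  24.9 164.6] rot [179.7  -0.7 -70.4] j1,j6 [25.7 -6.6] w 87.9 F [ 0.6 -0.1 -0.2]
units now [-3.13 -0.65  0.58] turn -0.47 units after turn [-3.1  -0.76  0.58]
stone (array([519.8,  49.7], dtype=float32), array([97.9, 47.5], dtype=float32), np.float32(110.1)) 0.04404374770300981
cup on mat [ 612.1 -327.5   23.8] 0.05647729223952225
```

View pics/w3.png

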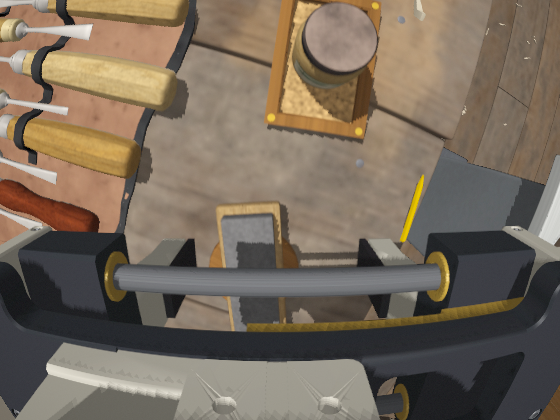

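```bash
python3 - <<'E'
from plant import r
from h import *
i=r.camera_info("wrist"); p,d=r.capture("wrist"); P=fish(d,i["mtx"],i["pose"])
for u,v in[(229,217),(272,216),(250,217),(250,235),(220,207),(281,206),(271,118),(359,131),(375,6)]:print((u,v),(P[v,u]*1000).round(1))
E
python3 go.py 492 104 150 -68.5
```

```text
(229, 217) [537.7  50.7  43.3]
(272, 216) [502.7  37.1  43.5]
(250, 217) [520.3  44.5  43.1]
(250, 235) [515.1  60.   44.1]
(220, 207) [549.   49.7  27.7]
(281, 206) [4.937e+02 3.670e+01 1.000e-01]
(271, 118) [531.8 -41.4  14.6]
(359, 131) [451.1 -59.2  13.7]
(375, 6) [ 477.6 -181.4   15.1]
t 10.33 pos [503.1  25.1 164.7] rot [179.7  -0.7 -70.2] j1,j6 [25.7 -6.4] w 87.7 F [-0.2 -0.6 -0.2]
units now [-3.12 -0.65  0.59] turn -0.43 units after turn [-3.1  -0.74  0.59]
```

```bash
python3 -m inch '[{"x":-0.7,"y":-0.15,"z":0.3,"yaw":-0.4},{"x":-0.8,"y":-0.2,"z":0.9,"yaw":0},{"x":-0.8,"y":-0.15,"z":0.9,"yaw":0},{"x":-0.8,"y":-0.1,"z":0.9,"yaw":0},{"x":0,"y":0,"z":0,"yaw":0}]' >/dev/null
python3 go.py 494.5 104 41.5 -68.6
```

```text
t 10.75 pos [492.7 103.1  90.7] rot [-179.8   -0.7  -68.7] j1,j6 [ 34.8 -14.2] w 88.0 F [-0.4  0.5 -1.4]
units now [-0.01 -0.08  1.97] turn -0.03 units after turn [-0.01 -0.08  1.97]
```

```bash
python3 -m inch '[{"x":0,"y":-0.08,"z":0.6,"yaw":0},{"x":0,"y":0,"z":0.6,"yaw":0},{"x":0,"y":0,"z":0.5,"yaw":0},{"x":0,"y":0,"z":0.25,"yaw":0},{"x":0,"y":0,"z":0,"yaw":0}]' >/dev/null
python3 go.py 494.5 104 41.5 -68.6
```

```text
t 11.17 pos [497.7 102.2  41.8] rot [-179.7   -0.7  -68.7] j1,j6 [ 34.4 -14. ] w 87.5 F [-0.6 -0.  -0. ]
units now [-0.12  0.09  0.01] turn -0.01 units after turn [-0.12  0.09  0.01]
```

```bash
python3 -m inch '[{"x":0,"y":0,"z":0,"yaw":0},{"x":0,"y":0,"z":0,"yaw":0},{"x":0,"y":0,"z":0,"yaw":0},{"x":0,"y":0,"z":0,"yaw":0},{"x":0,"y":0,"z":0,"yaw":0}]' -1 35 >/dev/null
python3 go.py 494.5 104 41.5 -68.6
```

```text
t 11.58 pos [499.9 101.6  44.8] rot [-179.5   -0.7  -68.7] j1,j6 [ 34.2 -14. ] w 59.8 F [-0.2  0.5 -0.3]
units now [-0.17  0.17  0.13] turn -0.03 units after turn [-0.17  0.17  0.13]
```

```bash
python3 -m inch '[{"x":0,"y":0.08,"z":0.06,"yaw":0},{"x":0,"y":0,"z":0.04,"yaw":0},{"x":0,"y":0,"z":0.03,"yaw":0}]' >/dev/null
python3 go.py 494.5 104 41.5 -68.6
python3 -m inch '[{"x":0,"y":0,"z":0.02,"yaw":0},{"x":0,"y":0,"z":0,"yaw":0},{"x":0,"y":0,"z":0,"yaw":0}]' >/dev/null
python3 go.py 494.5 104 41.5 -68.6
```

```text
t 11.83 pos [499.  101.3  43.1] rot [-179.3   -0.7  -68.7] j1,j6 [ 34.3 -14.1] w 45.7 F [-3.  -0.3 13.6]
units now [-0.17  0.13  0.07] turn -0.02 units after turn [-0.17  0.13  0.07]
t 12.08 pos [498.9 101.3  43.4] rot [-179.3   -0.7  -68.7] j1,j6 [ 34.3 -14.1] w 45.6 F [ 0.7 -0.6 -2.3]
units now [-0.16  0.12  0.07] turn -0.02 units after turn [-0.16  0.12  0.07]
```

```bash
python3 -m inch '[{"x":0,"y":0,"z":-0.4,"yaw":0},{"x":0,"y":0,"z":-0.8,"yaw":0},{"x":0,"y":0,"z":-1,"yaw":0},{"x":0,"y":0,"z":-1,"yaw":0},{"x":0,"y":0,"z":-1,"yaw":0}]' >/dev/null
python3 -m inch '[{"x":0.4,"y":0,"z":0,"yaw":0.8},{"x":0.9,"y":0.2,"z":0,"yaw":0.8},{"x":0.9,"y":0.3,"z":0,"yaw":0.75},{"x":0.9,"y":0.3,"z":0,"yaw":0},{"x":0.9,"y":0.3,"z":0,"yaw":0}]'
python3 -m inch '[{"x":0.9,"y":0.3,"z":0,"yaw":0},{"x":0.9,"y":0.3,"z":0,"yaw":0},{"x":0.9,"y":0.3,"z":0,"yaw":0},{"x":0.9,"y":0.3,"z":0,"yaw":0},{"x":0.9,"y":0.3,"z":0,"yaw":0}]' >/dev/null
python3 -m inch '[{"x":0.9,"y":0.3,"z":0,"yaw":0},{"x":0.9,"y":0.3,"z":0,"yaw":0},{"x":0.9,"y":0.3,"z":0,"yaw":0},{"x":0.5,"y":0.2,"z":0,"yaw":0},{"x":0,"y":0,"z":0,"yaw":0}]' >/dev/null
python3 go.py 431.5 -375 100 -78
python3 - <<'E'
from plant import r
from h import *
i=r.camera_info("wrist"); p,d=r.capture("wrist"); np.savez("w4.npz",p=p,d=d,mtx=i["mtx"],pose=i["pose"])
cv2.imwrite("pics/w4.png",p[:,:,::-1])
p,d=r.capture("top"); np.savez("t4.npz",p=p,d=d)
E
```

```text
time_s: 12.92
tcp_pos: [0.4928, -0.002, 0.157]
eef_rot: [-179.5, -0.6, -78.2]
contact_force: [0.9, 1.2, -3.4]
gripper_width: 0.0457
t 13.75 pos [ 459.7 -215.6  161.4] rot [-179.8   -0.4  -78.3] j1,j6 [-2.6 14. ] w 45.5 F [ 0.5 -0.3 -3.4]
units now [6.02 2.39 2.46] turn -0.09 units after turn [6.   2.43 2.46]
```

View pics/w4.png

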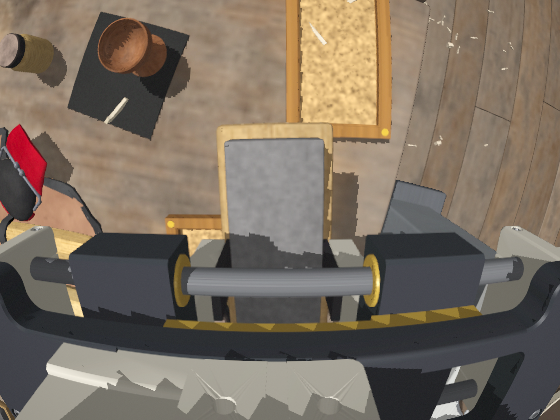

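The view shows the stone held straight, its end at about (275,140), with the rest ahead and the cup standing on the mat.

Run:
```python
from plant import r
from h import *
w=np.load("w4.npz");P=fish(w["d"],w["mtx"],w["pose"])*1000
for u,v in[(229,143),(320,142),(275,142),(275,200),(300,125),(296,120),(384,132),(292,30),(386,30),(222,128),(330,128)]:print((u,v),P[v,u].round(1))
t=np.load("t4.npz");i=r.camera_info("top");T=cloud(t["d"],i["mtx"],i["pose"]);m=comp(near(T,(430,-375),125)&(T[...,2]>.0095)&(T[...,2]<.018)&(t["p"][...,0].astype(int)>t["p"][...,2]*1.5));print(lrect(T,m))
cv2.imwrite("pics/t4.png",cv2.resize(t["p"][180:300,360:500,::-1],(700,600),interpolation=2))
```

```text
(229, 143) [ 493.7 -270.4  160.7]
(320, 142) [ 453.2 -279.2  162.5]
(275, 142) [ 473.1 -275.   163. ]
(275, 200) [ 467.7 -248.7  162.5]
(300, 125) [ 462.5 -284.8  145.1]
(296, 120) [ 457.9 -288.4   15.5]
(384, 132) [ 374.9 -296.8   13.7]
(292, 30) [ 478.1 -369.6   14.7]
(386, 30) [ 392.9 -393.8   13.6]
(222, 128) [ 500.8 -275.7  144.6]
(330, 128) [ 447.3 -286.7  144.6]
(array([ 495.2, -352.3], dtype=float32), array([227.4,   5.6], dtype=float32), np.float32(87.9))
```

View pics/t4.png

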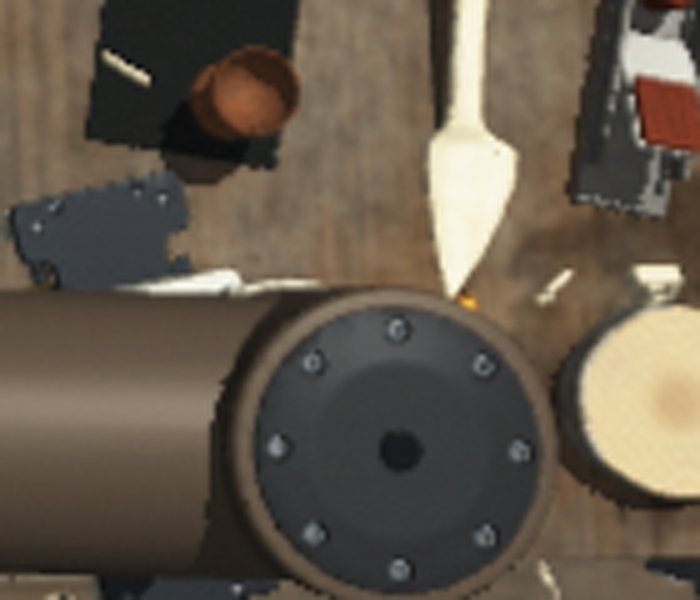

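```bash
python3 go.py 435 -382 90 -78.1
python3 -m inch '[{"x":0.7,"y":0.2,"z":0.3,"yaw":0},{"x":0.9,"y":0.3,"z":0.4,"yaw":0},{"x":0.9,"y":0.3,"z":0.4,"yaw":0},{"x":0.9,"y":0.3,"z":0.4,"yaw":0},{"x":0.9,"y":0.3,"z":0.4,"yaw":0}]' >/dev/null
python3 -m inch '[{"x":0.9,"y":0.3,"z":0.3,"yaw":0},{"x":0.8,"y":0.3,"z":0.3,"yaw":0},{"x":0.3,"y":0.1,"z":0.2,"yaw":0},{"x":0,"y":0,"z":0,"yaw":0}]' >/dev/null
python3 go.py 435 -382 60 -78.1
```

```text
t 13.85 pos [ 460.2 -214.1  161.4] rot [-179.8   -0.4  -78.3] j1,j6 [-2.5 13.9] w 45.6 F [-0.3  0.  -2.5]
units now [6.37 2.35 2.85] turn -0.06 units after turn [6.36 2.37 2.85]
t 14.6 pos [ 445.4 -377.    93.8] rot [-179.6   -0.3  -77.7] j1,j6 [-21.   33.3] w 45.7 F [ 0.1 -1.2 -2.7]
units now [0.11 0.45 1.35] turn 0.11 units after turn [0.11 0.45 1.35]
```

```bash
python3 -m inch '[{"x":0.1,"y":0.4,"z":0.4,"yaw":0.1},{"x":0.05,"y":0.1,"z":0.5,"yaw":0},{"x":0,"y":0,"z":0.4,"yaw":0},{"x":0,"y":0,"z":0,"yaw":0}]' >/dev/null
python3 go.py 435 -382 45 -78.1
```

```text
t 14.93 pos [ 436.1 -380.1   61.1] rot [-179.5   -0.3  -78. ] j1,j6 [-21.7  33.7] w 45.5 F [-1.9  0.4 -3.3]
units now [0.06 0.06 0.65] turn 0.04 units after turn [0.06 0.06 0.65]
```

```bash
python3 -m inch '[{"x":0.04,"y":0.04,"z":0.4,"yaw":0},{"x":0,"y":0,"z":0.3,"yaw":0},{"x":0,"y":0,"z":0,"yaw":0}]' >/dev/null
python3 go.py 435 -382 37 -78.1
python3 -m inch '[{"x":0,"y":0,"z":0.2,"yaw":0},{"x":0,"y":0,"z":0.1,"yaw":0},{"x":0,"y":0,"z":0,"yaw":0}]' >/dev/null
python3 go.py 435 -382 34.4 -78.1
python3 -m inch '[{"x":0,"y":0,"z":0.1,"yaw":0},{"x":0,"y":0,"z":0.1,"yaw":0}]' >/dev/null
python3 go.py 435 -382 34.4 -78.1
```

```text
t 15.18 pos [ 437.4 -379.7   43.5] rot [-179.5   -0.4  -77.8] j1,j6 [-21.6  33.8] w 45.7 F [ 0.3  0.1 -2.6]
units now [0.07 0.11 0.26] turn 0.08 units after turn [0.07 0.11 0.26]
t 15.43 pos [ 438.4 -379.3   35.6] rot [-179.4   -0.4  -77.7] j1,j6 [-21.5  33.8] w 45.7 F [-0.   0.4 -3.1]
units now [0.08 0.16 0.05] turn 0.1 units after turn [0.08 0.15 0.05]
t 15.6 pos [ 438.7 -379.6   34.2] rot [-179.5   -0.5  -77.6] j1,j6 [-21.5  33.8] w 46.0 F [-9.4 15.7 38.2]
units now [ 0.06  0.17 -0.01] turn 0.12 units after turn [ 0.06  0.17 -0.01]
```

```bash
python3 -m inch '[{"x":0,"y":0,"z":0,"yaw":0},{"x":0,"y":0,"z":0,"yaw":0},{"x":0,"y":0,"z":0,"yaw":0},{"x":0,"y":0,"z":0,"yaw":0}]' 1 >/dev/null
python3 go.py 438 -380 34
python3 -m inch '[{"x":0,"y":0,"z":-0.3,"yaw":0},{"x":0,"y":0,"z":-0.7,"yaw":0},{"x":0,"y":0,"z":-1,"yaw":0},{"x":0,"y":0,"z":-1,"yaw":0},{"x":-0.4,"y":-0.8,"z":-1,"yaw":0}]' >/dev/null
python3 -m inch '[{"x":-0.7,"y":-0.9,"z":0,"yaw":0},{"x":-0.7,"y":-0.9,"z":0,"yaw":0},{"x":-0.7,"y":-0.9,"z":0,"yaw":0},{"x":-0.5,"y":-0.9,"z":0,"yaw":0}]' >/dev/null
python3 go.py 617 -328 100
python3 - <<'E'
from plant import r
from h import *
i=r.camera_info("wrist"); p,d=r.capture("wrist"); P=fish(d,i["mtx"],i["pose"]);Z=P[...,2]
cv2.imwrite("pics/w5.png",p[:,:,::-1])
m=comp(near(P,(434,-375),90)&(Z>.0265)&(Z<.045));print("stone top",lrect(P,m),np.nanmedian(Z[m])*1000)
m=near(P,(614,-328),40)&(Z>.052)&(Z<.07);print("cup",m.sum(),circ(P,m))
i=r.camera_info("top"); p,d=r.capture("top"); np.savez("t5.npz",p=p,d=d);P=cloud(d,i["mtx"],i["pose"]);Z=P[...,2]
m=comp(near(P,(434,-375),90)&(Z>.0265)&(Z<.045));print("stone top",m.sum(),lrect(P,m),np.nanmedian(Z[m])*1000)
E
```

```text
t 15.93 pos [ 440.8 -380.8   37.8] rot [-179.2   -0.7  -77.5] j1,j6 [-21.5  33.8] w 66.6 F [0.9 0.4 0.4]
units now [-0.06  0.1   0.15] turn 0.0 units after turn [-0.06  0.1   0.15]
t 16.68 pos [ 530.4 -283.6  147. ] rot [-179.2   -0.7  -78. ] j1,j6 [-9.3 21. ] w 87.9 F [-1.1 -0.5  0. ]
units now [ 2.45 -3.02  1.88] turn 0.0 units after turn [ 2.45 -3.02  1.88]
stone top (array([ 429.6, -373.7], dtype=float32), array([147.5,  61.9], dtype=float32), np.float32(104.1)) 35.102727938611636
cup 787 [ 614.2 -327.8   24.1]
stone top 339 (array([ 425.7, -361.3], dtype=float32), array([191.6,  49.3], dtype=float32), np.float32(99.5)) 34.81843083874314
```

View pics/w5.png

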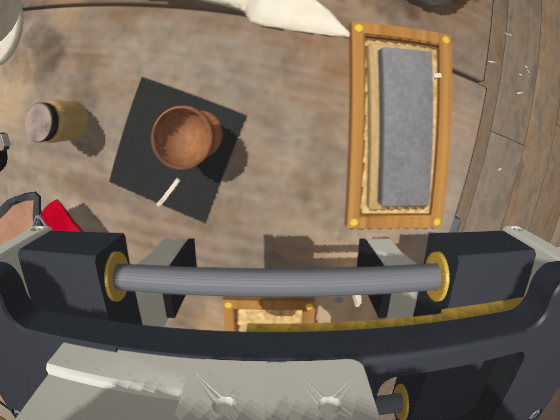

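The stone sits in its well, top at 35 mm (5 + 30). Next: the cup at (614,-328).

```bash
python3 -m inch '[{"x":0.4,"y":-0.6,"z":0,"yaw":0},{"x":0.7,"y":-0.8,"z":0,"yaw":0},{"x":0.7,"y":-0.8,"z":0.2,"yaw":0},{"x":0.5,"y":-0.6,"z":0.4,"yaw":0},{"x":0,"y":0,"z":0.3,"yaw":0}]' >/dev/null
python3 go.py 614.5 -328 80
```

```text
t 17.2 pos [ 617.3 -325.2  130.1] rot [-178.9   -0.9  -77.6] j1,j6 [-11.6  23.8] w 87.7 F [ 0.1 -0.6 -0.5]
units now [0.09 0.13 2.  ] turn 0.0 units after turn [0.09 0.13 2.  ]
```

```bash
python3 -m inch '[{"x":0.1,"y":0.1,"z":0.8,"yaw":0},{"x":0,"y":0.05,"z":0.9,"yaw":0},{"x":0,"y":0,"z":0.8,"yaw":0},{"x":0,"y":0,"z":0.6,"yaw":0},{"x":0,"y":0,"z":0,"yaw":0}]' >/dev/null
python3 go.py 614.5 -328 41
```

```text
t 17.62 pos [ 613.9 -331.5   48.4] rot [-179.    -0.8  -77.8] j1,j6 [-12.2  24.2] w 87.6 F [-1.1  0.5 -0.2]
units now [-0.13 -0.05  0.3 ] turn 0.0 units after turn [-0.13 -0.05  0.3 ]
```

```bash
python3 -m inch '[{"x":-0.15,"y":-0.05,"z":0.15,"yaw":0},{"x":0,"y":0,"z":0.15,"yaw":0},{"x":0,"y":0,"z":0.03,"yaw":0},{"x":0,"y":0,"z":0.03,"yaw":0},{"x":0,"y":0,"z":0.03,"yaw":0}]' -1 8 >/dev/null
python3 -m inch '[{"x":0,"y":0,"z":0.02,"yaw":0},{"x":0,"y":0,"z":0.02,"yaw":0},{"x":0,"y":0,"z":0.02,"yaw":0},{"x":0,"y":0,"z":0,"yaw":0}]' >/dev/null
python3 go.py 614.5 -328 41
```

```text
t 18.37 pos [ 615.9 -328.3   41.8] rot [-178.8   -1.   -77.7] j1,j6 [-11.9  23.8] w 47.3 F [ 0.1  0.  -0.8]
units now [-0.02  0.05  0.03] turn 0.0 units after turn [-0.02  0.05  0.03]
```

```bash
python3 -m inch '[{"x":0,"y":0,"z":-0.4,"yaw":0},{"x":0,"y":0,"z":-0.8,"yaw":0},{"x":0,"y":0,"z":-1,"yaw":0},{"x":0,"y":0,"z":-1,"yaw":0},{"x":0,"y":0,"z":-1,"yaw":0}]' >/dev/null
python3 -m inch '[{"x":-0.5,"y":0,"z":0,"yaw":0},{"x":-0.9,"y":0.05,"z":0,"yaw":0},{"x":-0.9,"y":0.05,"z":0,"yaw":0},{"x":-0.9,"y":0.05,"z":0,"yaw":0},{"x":-0.9,"y":0.05,"z":0,"yaw":0}]' >/dev/null
python3 go.py 499 106 140
python3 - <<'E'
from plant import r
from h import *
i=r.camera_info("top");t=np.load("t5.npz");P=cloud(t["d"],i["mtx"],i["pose"]);Z=P[...,2]
m=near(P,(496,106),60)&(Z>.0105)&(Z<.0175);print("cup rest outer",circ(P,m))
q=near(P,(496,106),33);m=q&(Z<.0085);print("well",m.sum(),circ(P,m),P[m][:,:2].mean(0)*1000)
m=near(P,(615,-328),40)&(Z>.055)&(Z<.075);print("cup",circ(P,m))
v,u=np.where(m:=near(P,(496,106),70));print(u.min(),u.max(),v.min(),v.max())
cv2.imwrite("pics/t5.png",cv2.resize(t["p"][215:275,225:375,::-1],(750,300),interpolation=2))
E
```

```text
t 19.2 pos [ 586.4 -228.9  156.1] rot [-178.6   -1.2  -78. ] j1,j6 [-3.1 14.6] w 46.9 F [ 0.2  0.5 -0. ]
units now [-13.83   0.65   0.64] turn 0.0 units after turn [-13.83   0.65   0.64]
cup rest outer [496.2 106.4  45.9]
well 293 [496.  107.   28.9] [496.16291147 107.0611695 ]Traceback (most recent call last):
  File "<stdin>", line 6, in <module>
  File "h.py", line 18, in circ
    h=cv2.convexHull((P[m][:,:2]*1000).astype(np.float32))[:,0]
      ~~~~~~~~~~~~~~~~~~~~~~~~~~~~~~~~~~~~~~~~~~~~~~~~~~~~^^^^^
TypeError: 'NoneType' object is not subscriptable
```

```bash
python3 -m inch '[{"x":-1,"y":0.05,"z":0,"yaw":0},{"x":-1,"y":0.05,"z":0,"yaw":0},{"x":-1,"y":0.05,"z":0,"yaw":0},{"x":-1,"y":0.05,"z":0,"yaw":0},{"x":-1,"y":0.05,"z":0,"yaw":0}]' >/dev/null
python3 -m inch '[{"x":-1,"y":0.05,"z":0,"yaw":0},{"x":-1,"y":0.05,"z":0,"yaw":0},{"x":-1,"y":0.05,"z":0,"yaw":0},{"x":-1,"y":0.05,"z":0,"yaw":0},{"x":-1,"y":0.05,"z":0,"yaw":0}]' >/dev/null
python3 -m inch '[{"x":-1,"y":0.05,"z":0.2,"yaw":0},{"x":-0.9,"y":0.05,"z":0.4,"yaw":0},{"x":-0.7,"y":0.05,"z":0.4,"yaw":0},{"x":-0.3,"y":0,"z":0.4,"yaw":0},{"x":0,"y":0,"z":0,"yaw":0}]' >/dev/null
python3 go.py 498 107 70
```

```text
t 20.45 pos [500.9 102.1 126.4] rot [-177.4   -1.1  -77.8] j1,j6 [ 35.1 -24.8] w 47.0 F [-0.7 -0.3 -0.1]
units now [-0.22  0.07  2.26] turn 0.0 units after turn [-0.22  0.07  2.26]
```

```bash
python3 -m inch '[{"x":-0.2,"y":0.07,"z":0.5,"yaw":0},{"x":0,"y":0,"z":0.7,"yaw":0},{"x":0,"y":0,"z":0.6,"yaw":0},{"x":0,"y":0,"z":0.4,"yaw":0},{"x":0,"y":0,"z":0,"yaw":0}]' >/dev/null
python3 go.py 498 107 55
```

```text
t 20.87 pos [503.  107.3  74.7] rot [-177.    -1.   -77.7] j1,j6 [ 35.5 -25.7] w 47.5 F [-0.   0.1 -0.2]
units now [-0.03  0.2   0.79] turn 0.0 units after turn [-0.03  0.2   0.79]
```

```bash
python3 -m inch '[{"x":0,"y":0.27,"z":0.3,"yaw":0},{"x":0,"y":0.06,"z":0.3,"yaw":0},{"x":0,"y":0.05,"z":0.2,"yaw":0},{"x":0,"y":0,"z":0,"yaw":0}]' >/dev/null
python3 go.py 496.5 107 45
```

```text
t 21.2 pos [495.4 104.4  55.3] rot [-176.8   -0.9  -77.7] j1,j6 [ 35.8 -26.5] w 47.3 F [-0.1 -0.   0.2]
units now [-0.09 -0.07  0.41] turn 0.0 units after turn [-0.09 -0.07  0.41]
```

```bash
python3 -m inch '[{"x":-0.1,"y":-0.04,"z":0.2,"yaw":0},{"x":0,"y":0,"z":0.15,"yaw":0},{"x":0,"y":0,"z":0,"yaw":0}]' >/dev/null
python3 go.py 496.5 107 45
python3 -m inch '[{"x":0,"y":0,"z":0.08,"yaw":0},{"x":0,"y":0,"z":0.06,"yaw":0}]' >/dev/null
python3 go.py 496.5 107 45
```

```text
t 21.45 pos [497.  107.6  46.6] rot [-176.7   -0.9  -77.7] j1,j6 [ 36.  -26.9] w 46.9 F [ 0.4 -0.2 -0.5]
units now [0.02 0.02 0.07] turn 0.0 units after turn [0.02 0.02 0.07]
t 21.62 pos [498.2 108.2  43.7] rot [-176.6   -0.9  -77.7] j1,j6 [ 36.  -26.9] w 47.3 F [-2.   0.1  9.6]
units now [ 0.03  0.08 -0.05] turn 0.0 units after turn [ 0.03  0.08 -0.05]
```

```bash
python3 -m inch '[{"x":0,"y":0,"z":0,"yaw":0},{"x":0,"y":0,"z":0,"yaw":0},{"x":0,"y":0,"z":0,"yaw":0},{"x":0,"y":0,"z":0,"yaw":0},{"x":0,"y":0,"z":0,"yaw":0}]' 1 >/dev/null
python3 -m inch '[{"x":0,"y":0,"z":-0.3,"yaw":0},{"x":0,"y":0,"z":-0.7,"yaw":0},{"x":0,"y":0,"z":-1,"yaw":0},{"x":0,"y":0,"z":-1,"yaw":0},{"x":0,"y":0,"z":-1,"yaw":0}]' >/dev/null
python3 -m inch '[{"x":0.5,"y":0,"z":-0.3,"yaw":0},{"x":0.9,"y":0.1,"z":0,"yaw":0},{"x":0.9,"y":0.1,"z":0,"yaw":0},{"x":0.6,"y":0.1,"z":0,"yaw":0},{"x":0,"y":0,"z":0,"yaw":0}]' >/dev/null
python3 go.py 505 -114 150
python3 - <<'E'
from plant import r
from h import *
i=r.camera_info("wrist"); p,d=r.capture("wrist"); P=fish(d,i["mtx"],i["pose"]);Z=P[...,2]
m=near(P,(505,-114),45)&(Z>.085)&(Z<.105);print("jar",m.sum(),circ(P,m),np.nanmedian(Z[m]))
i=r.camera_info("top"); p,d=r.capture("top"); P=cloud(d,i["mtx"],i["pose"]);Z=P[...,2]
m=near(P,(498,107),40)&(Z>.05)&(Z<.075);print("cup",m.sum(),circ(P,m) if m.sum() else 0,np.nanmedian(Z[m]))
m=near(P,(498,107),31)&(Z<.018);print("low",m.sum())
cv2.imwrite("pics/t6.png",cv2.resize(p[215:275,140:370,::-1],(800,209),interpolation=2))
E
```

```text
t 22.87 pos [499.5  34.2 163. ] rot [-176.4   -0.9  -77.5] j1,j6 [ 27.9 -16.7] w 87.3 F [-0.8  0.5  0.3]
units now [5.83 1.07 0.52] turn 0.0 units after turn [5.83 1.07 0.52]
jar 3399 [ 505.6 -113.8   26.3] 0.09297711066431241
cup 19 [499.1 111.   19.3] 0.06080817325760779
low 31
```

View pics/t6.png

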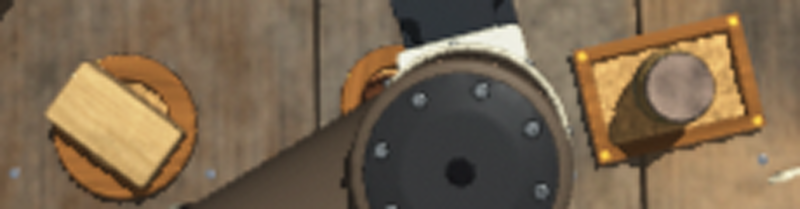

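```bash
python3 -m inch '[{"x":0.5,"y":0.1,"z":0,"yaw":-1},{"x":0.5,"y":0.1,"z":0,"yaw":-1},{"x":0.5,"y":0.2,"z":0,"yaw":-1},{"x":0.5,"y":0.2,"z":0,"yaw":-1},{"x":0.5,"y":0.3,"z":0,"yaw":-1}]' >/dev/null
python3 -m inch '[{"x":0.4,"y":0.3,"z":0,"yaw":-1},{"x":0.3,"y":0.4,"z":0,"yaw":-1},{"x":0.2,"y":0.4,"z":0,"yaw":-1},{"x":0.2,"y":0.4,"z":0,"yaw":-1},{"x":0,"y":0.4,"z":0,"yaw":-1}]' >/dev/null
python3 go.py 505 -114 150 0
python3 -m inch '[{"x":0,"y":0,"z":0,"yaw":-1},{"x":0,"y":0,"z":0,"yaw":-1},{"x":0,"y":0,"z":0,"yaw":-1},{"x":0,"y":0,"z":0,"yaw":-1},{"x":0,"y":0,"z":0,"yaw":-1}]' >/dev/null
python3 go.py 505 -114 150 0
```

```text
t 23.8 pos [484.7 -80.7 162.5] rot [-177.9   -3.   -35.2] j1,j6 [14.3 39.8] w 87.7 F [0.1 0.  0.4]
units now [1.43 0.62 0.5 ] turn -8.8 units after turn [0.81 1.33 0.5 ]
t 24.22 pos [483.5 -78.6 162.4] rot [-179.2   -3.4  -14.1] j1,j6 [14.6 60.7] w 87.6 F [-0.1 -0.3  0.2]
units now [1.18 1.17 0.49] turn -3.52 units after turn [0.86 1.42 0.49]
```

```bash
python3 -m inch '[{"x":0.2,"y":0.3,"z":0,"yaw":-1},{"x":0.3,"y":0.4,"z":0,"yaw":-1},{"x":0.3,"y":0.4,"z":0.1,"yaw":-1},{"x":0.2,"y":0.3,"z":0.1,"yaw":-0.5},{"x":0,"y":0,"z":0,"yaw":0}]' >/dev/null
python3 go.py 505.5 -114 110 0
```

```text
t 24.63 pos [ 505.3 -112.9  159. ] rot [179.9  -3.5   1.3] j1,j6 [ 9.6 81.2] w 87.4 F [ 0.3 -0.8 -0.2]
units now [0.01 0.04 1.96] turn 0.32 units after turn [0.01 0.04 1.96]
```

```bash
python3 -m inch '[{"x":-0.06,"y":0.04,"z":0.7,"yaw":0},{"x":-0.05,"y":0,"z":0.8,"yaw":0},{"x":-0.05,"y":0,"z":0.8,"yaw":0},{"x":-0.04,"y":0,"z":0.6,"yaw":0},{"x":0,"y":0,"z":0,"yaw":0}]' >/dev/null
python3 go.py 505.5 -114 52 0
```

```text
t 25.05 pos [ 506.4 -110.2   85.4] rot [180.   -3.7   1. ] j1,j6 [ 9.9 80.5] w 87.4 F [-0.6  0.1 -0. ]
units now [-0.04  0.15  1.34] turn 0.25 units after turn [-0.04  0.15  1.34]
```

```bash
python3 -m inch '[{"x":-0.06,"y":0.15,"z":0.5,"yaw":0},{"x":-0.04,"y":0.03,"z":0.45,"yaw":0},{"x":-0.03,"y":0.03,"z":0.35,"yaw":0},{"x":0,"y":0,"z":0.05,"yaw":0}]' >/dev/null
python3 go.py 505.5 -114 52 0
python3 -m inch '[{"x":0,"y":0,"z":0.03,"yaw":0},{"x":0,"y":0,"z":0.03,"yaw":0},{"x":0,"y":0,"z":0.03,"yaw":0},{"x":0,"y":0,"z":0.03,"yaw":0},{"x":0,"y":0,"z":0,"yaw":0}]' -1 15 >/dev/null
python3 go.py 505.5 -114 52 0
```

```text
t 25.38 pos [ 506.6 -112.8   52.6] rot [180.   -3.8   1. ] j1,j6 [ 9.6 80.6] w 87.5 F [-1.1  0.2  0.1]
units now [-0.05  0.05  0.03] turn 0.25 units after turn [-0.05  0.05  0.03]
t 25.8 pos [ 508.7 -111.8   52.1] rot [180.   -3.9   1. ] j1,j6 [ 9.7 80.5] w 59.8 F [ 0.5 -2.6  1.2]
units now [-0.13  0.09  0.01] turn 0.26 units after turn [-0.13  0.09  0.01]
```

```bash
python3 -m inch '[{"x":0,"y":0,"z":0,"yaw":0},{"x":0,"y":0,"z":-0.3,"yaw":0},{"x":0.04,"y":0,"z":-0.7,"yaw":0},{"x":0.06,"y":0,"z":-0.9,"yaw":0},{"x":0.06,"y":0,"z":-0.9,"yaw":0}]' >/dev/null
python3 go.py 628 -322 110 0
python3 -m inch '[{"x":0.2,"y":0.5,"z":-0.3,"yaw":0},{"x":0.5,"y":0.8,"z":0,"yaw":0},{"x":0.5,"y":0.9,"z":0,"yaw":0},{"x":0.5,"y":0.9,"z":0,"yaw":0},{"x":0.5,"y":0.9,"z":0,"yaw":0}]' >/dev/null
python3 -m inch '[{"x":0.5,"y":0.9,"z":0,"yaw":0},{"x":0.5,"y":0.9,"z":0,"yaw":0},{"x":0.5,"y":0.9,"z":0,"yaw":0},{"x":0.5,"y":0.6,"z":0,"yaw":0},{"x":0.3,"y":0.3,"z":0,"yaw":0}]' >/dev/null
python3 go.py 628 -322 70 0
```

```text
t 26.22 pos [ 503.1 -112.2  120.7] rot [180.   -3.3   0.9] j1,j6 [ 9.7 80.7] w 58.9 F [ 0.8 -0.5 -1.6]
units now [4.86 8.47 0.43] turn 0.23 units after turn [5.   8.39 0.43]
t 27.05 pos [ 621.6 -307.   148.5] rot [-179.9   -3.8    1.1] j1,j6 [-10.7 102.4] w 58.9 F [-1.1  0.1 -1.1]
units now [0.24 0.61 3.14] turn 0.28 units after turn [0.25 0.6  3.14]
```

```bash
python3 -m inch '[{"x":0.05,"y":0.3,"z":0.5,"yaw":0},{"x":0,"y":0.3,"z":0.8,"yaw":0},{"x":0,"y":0,"z":0.8,"yaw":0},{"x":0,"y":0,"z":0.7,"yaw":0},{"x":0,"y":0,"z":0,"yaw":0}]' >/dev/null
python3 go.py 628 -322 52 0
python3 -m inch '[{"x":0,"y":0,"z":0.3,"yaw":0},{"x":0,"y":0,"z":0.3,"yaw":0},{"x":0,"y":0,"z":0.2,"yaw":0},{"x":0,"y":0,"z":0,"yaw":0}]' >/dev/null
python3 go.py 628 -322 49 0
```

```text
t 27.47 pos [ 627.2 -324.8   74.6] rot [-179.8   -3.8    0.9] j1,j6 [-12.2 103.9] w 59.0 F [-0.6  1.3 -2.5]
units now [ 0.03 -0.11  0.9 ] turn 0.22 units after turn [ 0.03 -0.11  0.9 ]
t 27.8 pos [ 627.4 -324.    53.1] rot [-179.8   -3.7    0.9] j1,j6 [-12.1 104. ] w 58.2 F [-0.5  0.2 -1.6]
units now [ 0.03 -0.08  0.17] turn 0.23 units after turn [ 0.03 -0.08  0.17]
```

```bash
python3 -m inch '[{"x":0,"y":0,"z":0.1,"yaw":0},{"x":0,"y":0,"z":0.06,"yaw":0}]' >/dev/null;python3 go.py 628 -322 49 0
python3 -m inch '[{"x":0,"y":0,"z":0.06,"yaw":0},{"x":0,"y":0,"z":0.04,"yaw":0}]' >/dev/null;python3 go.py 628 -322 49 0
```

```text
t 27.97 pos [ 628.3 -323.9   50.2] rot [-179.8   -3.8    1. ] j1,j6 [-12.1 104. ] w 58.7 F [ 0.3 -0.4 -2. ]
units now [-0.01 -0.08  0.05] turn 0.24 units after turn [-0.01 -0.08  0.05]
t 28.13 pos [ 629.4 -324.    49.1] rot [-179.9   -4.     1. ] j1,j6 [-12.1 104. ] w 58.6 F [-3.1  1.8  4.7]
units now [-0.06 -0.08  0.01] turn 0.25 units after turn [-0.06 -0.08  0.01]
```

```bash
python3 -m inch '[{"x":0,"y":0,"z":0,"yaw":0},{"x":0,"y":0,"z":0,"yaw":0},{"x":0,"y":0,"z":0.02,"yaw":0},{"x":0,"y":0,"z":0,"yaw":0},{"x":0,"y":0,"z":0,"yaw":0}]' 1 >/dev/null
python3 -m inch '[{"x":0,"y":0,"z":-0.3,"yaw":0},{"x":0.04,"y":0,"z":-0.7,"yaw":0},{"x":0.06,"y":0,"z":-1,"yaw":0},{"x":0.06,"y":0,"z":-1,"yaw":0},{"x":0.06,"y":0,"z":-1,"yaw":0}]' >/dev/null
python3 -m inch '[{"x":0,"y":-0.3,"z":-0.4,"yaw":1},{"x":-0.1,"y":-0.8,"z":0,"yaw":1},{"x":-0.2,"y":-0.8,"z":0,"yaw":1},{"x":-0.3,"y":-0.8,"z":0,"yaw":1},{"x":-0.3,"y":-0.8,"z":0,"yaw":1}]' >/dev/null
python3 go.py 485 333 150 -127
python3 - <<'E'
from plant import r
from h import *
i=r.camera_info("top"); p,d=r.capture("top"); P=cloud(d,i["mtx"],i["pose"]);Z=P[...,2]
np.savez("t7.npz",p=p,d=d)
for n,c,lo,hi in(("jar",(627,-324),.08,.1),("cup",(498,107),.055,.075),("stone",(431,-375),.0265,.045)):
    m=near(P,c,100 if n=="stone" else 45)&(Z>lo)&(Z<hi); print(n,m.sum(),circ(P,m) if m.sum()>5 else 0,np.nanmedian(Z[m])*1000)
E
```

```text
t 29.38 pos [ 618.6 -236.2  170.8] rot [-178.5   -4.1  -20.1] j1,j6 [-4.2 74.4] w 87.6 F [ 0.1  0.6 -0.2]
units now [-12.83 -19.56   0.83] turn 26.74 units after turn [-14.97  17.97   0.83]
jar 0 0 nan
cup 54 [495.7 108.   23.5] 60.825693189748954
stone 862 [ 434.6 -374.3   67.7] 35.344336078353635
  return np.nanmean(a, axis, out=out, keepdims=keepdims)
```

```bash
python3 -m inch '[{"x":-0.55,"y":-0.7,"z":0,"yaw":1},{"x":-0.6,"y":-0.65,"z":0,"yaw":1},{"x":-0.65,"y":-0.6,"z":0,"yaw":1},{"x":-0.68,"y":-0.55,"z":0,"yaw":1},{"x":-0.7,"y":-0.5,"z":0,"yaw":1}]' >/dev/null
python3 -m inch '[{"x":-0.73,"y":-0.45,"z":0,"yaw":1},{"x":-0.76,"y":-0.4,"z":0,"yaw":1},{"x":-0.79,"y":-0.35,"z":0,"yaw":1},{"x":-0.82,"y":-0.28,"z":0,"yaw":1},{"x":-0.84,"y":-0.22,"z":0,"yaw":1}]' >/dev/null
python3 -m inch '[{"x":-0.85,"y":-0.16,"z":0,"yaw":1},{"x":-0.86,"y":-0.1,"z":0,"yaw":1},{"x":-0.87,"y":-0.05,"z":0,"yaw":1},{"x":-0.87,"y":0,"z":0,"yaw":1},{"x":-0.87,"y":0.05,"z":0,"yaw":1}]' >/dev/null
python3 go.py 485 333 150 -127
```

```text
t 30.68 pos [518.6  89.4 173.8] rot [-175.    -0.5  -82.8] j1,j6 [ 33.1 -28. ] w 87.7 F [ 0.1 -0.6  0.5]
units now [-9.84  0.12  0.95] turn 11.04 units after turn [-6.98  6.94  0.95]
```

```bash
python3 -m inch '[{"x":-0.9,"y":0.1,"z":0,"yaw":1},{"x":-0.9,"y":0.17,"z":0,"yaw":1},{"x":-0.88,"y":0.22,"z":0,"yaw":1},{"x":-0.86,"y":0.28,"z":0,"yaw":1},{"x":-0.84,"y":0.33,"z":0,"yaw":1}]' >/dev/null
python3 -m inch '[{"x":-0.8,"y":0.4,"z":0,"yaw":1},{"x":-0.77,"y":0.45,"z":0,"yaw":1},{"x":-0.74,"y":0.5,"z":0,"yaw":1},{"x":-0.7,"y":0.55,"z":0,"yaw":1},{"x":-0.3,"y":0.3,"z":0,"yaw":1}]' >/dev/null
python3 go.py 485 333 150 -127
python3 - <<'E'
from plant import r
from h import *
i=r.camera_info("wrist"); p,d=r.capture("wrist"); P=fish(d,i["mtx"],i["pose"]);Z=P[...,2];np.savez("w8.npz",p=p,d=d,mtx=i["mtx"],pose=i["pose"])
cv2.imwrite("pics/w8.png",p[:,:,::-1])
i=r.camera_info("top"); p,d=r.capture("top"); T=cloud(d,i["mtx"],i["pose"])
for n,c in(("jar",(627,-324)),):
    m=near(T,c,45)&(T[...,2]>.08)&(T[...,2]<.1); print(n,m.sum(),circ(T,m) if m.sum()>5 else 0,np.nanmedian(T[m][:,2])*1000)
E
```

```text
t 31.52 pos [469.2 309.2 178.3] rot [-175.7    3.5 -124.4] j1,j6 [ 56.3 -94.1] w 87.5 F [-1.  -0.1 -0.1]
units now [-1.14  0.01  1.13] turn 0.65 units after turn [-1.14  0.07  1.13]
jar 326 [ 623.5 -324.3   26.2] 89.96479667332247
```

View pics/w8.png

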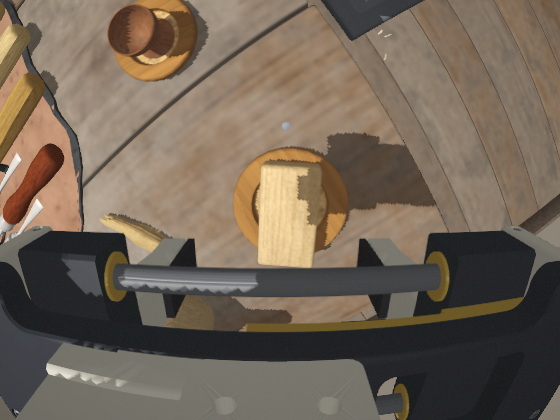

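The cup stands seated in its rest at (150,40). The sanding block is at about (290,215) on the large round rest.

```bash
python3 - <<'E'
from h import *
w=np.load("w8.npz");P=fish(w["d"],w["mtx"],w["pose"]);Z=P[...,2]
m=np.zeros(Z.shape,bool);m[150:266,240:340]=1
k=comp(m&(Z>.036)&(Z<.05));v,u=np.where(k);print(u.min(),u.max(),v.min(),v.max(),lrect(P,k),np.nanmedian(Z[k]))
for q in[(264,168),(319,168),(314,258),(261,258)]:print(q,(P[q[1],q[0]]*1000).round(1))
k=near(P,(482,330),64)&(Z>.0105)&(Z<.0175);k[266:]=0;print("rest",circ(P,k))
E
python3 go.py 485 333 100 -127
```

```text
258 321 165 266 (array([494. , 340.9], dtype=float32), array([121.9,  58.7], dtype=float32), np.float32(54.5)) 0.04172105029848988
(264, 168) [476.8 281.6  40.7]
(319, 168) [436.7 309.1  37.4]
(314, 258) [498.1 399.8   0.6]
(261, 258) [530.2 352.   43.3]
rest [483.6 330.4  58.3]
t 31.62 pos [469.2 308.7 178.1] rot [-175.7    3.5 -124.3] j1,j6 [ 56.3 -93.9] w 87.7 F [-0.4 -0.8 -0.6]
units now [-1.16  0.02  3.12] turn 0.68 units after turn [-1.16  0.08  3.12]
```

```bash
python3 -m inch '[{"x":-0.5,"y":0.05,"z":0.6,"yaw":0.3},{"x":-0.5,"y":0.05,"z":0.8,"yaw":0},{"x":0,"y":0.05,"z":0.8,"yaw":0},{"x":0.05,"y":0.05,"z":0.8,"yaw":0},{"x":0,"y":0,"z":0.4,"yaw":0}]' >/dev/null
python3 go.py 484.2 335 41 -125.5
```

```text
t 32.03 pos [489.9 333.4  98. ] rot [-175.7    4.1 -124.8] j1,j6 [ 55.9 -95.6] w 87.6 F [ 0.1 -0.5 -0.9]
units now [0.08 0.22 2.28] turn 0.16 units after turn [0.08 0.22 2.28]
```

```bash
python3 -m inch '[{"x":0.1,"y":0.25,"z":0.6,"yaw":0.15},{"x":0.05,"y":0.06,"z":0.6,"yaw":0},{"x":0.04,"y":0.05,"z":0.5,"yaw":0},{"x":0.03,"y":0.04,"z":0.4,"yaw":0},{"x":0,"y":0,"z":0.1,"yaw":0}]' >/dev/null
python3 go.py 484.2 335 41 -125.5
```

```text
t 32.45 pos [485.5 332.1  40.5] rot [-175.7    4.1 -125.1] j1,j6 [ 56.2 -98. ] w 87.9 F [ 0.  -0.1  0.3]
units now [-0.07  0.11 -0.02] turn 0.09 units after turn [-0.07  0.11 -0.02]
```

```bash
python3 -m inch '[{"x":-0.07,"y":0.1,"z":0.02,"yaw":0},{"x":0,"y":0,"z":0.03,"yaw":0},{"x":0,"y":0,"z":0.03,"yaw":0},{"x":0,"y":0,"z":0.03,"yaw":0},{"x":0,"y":0,"z":0.02,"yaw":0}]' -1 12 >/dev/null
python3 go.py 484.2 335 41 -125.5
python3 -m inch '[{"x":0,"y":0,"z":0.01,"yaw":0},{"x":0,"y":0,"z":0,"yaw":0}]' >/dev/null
python3 go.py 484.2 335 41 -125.5
```

```text
t 32.87 pos [486.3 335.2  39.8] rot [-175.6    4.2 -125. ] j1,j6 [ 56.3 -98.2] w 60.1 F [-0.5 -0.2 -0. ]
units now [ 0.06  0.06 -0.05] turn 0.12 units after turn [ 0.06  0.06 -0.05]
t 33.03 pos [486.6 335.5  40.3] rot [-175.6    4.3 -125. ] j1,j6 [ 56.3 -98.2] w 56.1 F [ 0.1  1.  -1.2]
units now [ 0.07  0.07 -0.03] turn 0.12 units after turn [ 0.07  0.07 -0.03]
```

```bash
python3 -m inch '[{"x":0,"y":0,"z":-0.4,"yaw":0},{"x":-0.05,"y":-0.05,"z":-0.8,"yaw":0},{"x":-0.05,"y":-0.05,"z":-1,"yaw":0},{"x":-0.05,"y":-0.05,"z":-1,"yaw":0},{"x":-0.05,"y":-0.05,"z":-1,"yaw":0}]' >/dev/null
python3 -m inch '[{"x":0.4,"y":-0.3,"z":-0.4,"yaw":-1},{"x":0.75,"y":-0.5,"z":0,"yaw":-1},{"x":0.8,"y":-0.45,"z":0,"yaw":-1},{"x":0.83,"y":-0.38,"z":0,"yaw":-1},{"x":0.86,"y":-0.3,"z":0,"yaw":-1}]' >/dev/null
python3 -m inch '[{"x":0.87,"y":-0.24,"z":0,"yaw":-1},{"x":0.88,"y":-0.18,"z":0,"yaw":-1},{"x":0.9,"y":-0.12,"z":0,"yaw":-1},{"x":0.9,"y":-0.06,"z":0,"yaw":-1},{"x":0.9,"y":0,"z":0,"yaw":-1}]' >/dev/null
python3 go.py 504 -113 150 -78
python3 - <<'E'
from plant import r
from h import *
i=r.camera_info("wrist"); p,d=r.capture("wrist"); P=fish(d,i["mtx"],i["pose"]);Z=P[...,2];np.savez("w9.npz",p=p,d=d,mtx=i["mtx"],pose=i["pose"])
cv2.imwrite("pics/w9.png",p[:,:,::-1])
E
```

```text
t 34.28 pos [485.7 113.1 169.1] rot [-173.6    0.6  -82.9] j1,j6 [ 37.9 -33.3] w 55.9 F [-0.  -0.1 -0.7]
units now [9.06 0.39 0.77] turn -1.23 units after turn [9.   1.16 0.77]
```

View pics/w9.png

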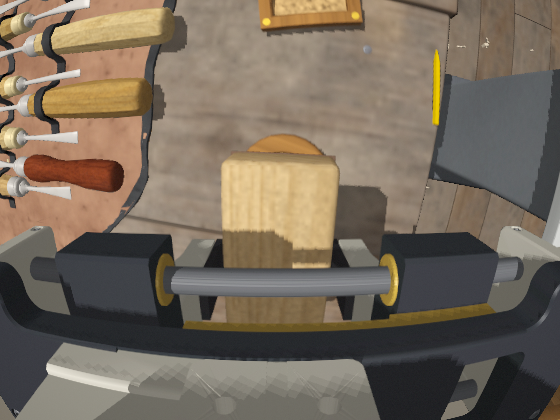

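```bash
python3 -m inch '[{"x":0.9,"y":0.05,"z":0,"yaw":-0.8},{"x":0.9,"y":0.1,"z":0,"yaw":-0.5},{"x":0.9,"y":0.1,"z":0,"yaw":0},{"x":0.7,"y":0.1,"z":0,"yaw":0},{"x":0,"y":0,"z":0,"yaw":0}]' >/dev/null
python3 go.py 504 -113 150 -78
python3 - <<'E'
from plant import r
from h import *
w=np.load("w9.npz");P=fish(w["d"],w["mtx"],w["pose"])
for q in[(229,165),(331,165),(280,165),(280,225)]:print(q,(P[q[1],q[0]]*1000).round(1))
i=r.camera_info("wrist"); p,d=r.capture("wrist"); P=fish(d,i["mtx"],i["pose"]);Z=P[...,2];np.savez("w10.npz",p=p,d=d,mtx=i["mtx"],pose=i["pose"])
cv2.imwrite("pics/w10.png",p[:,:,::-1])
m=near(P,(504,-113),90)&(Z>.0105)&(Z<.0175)&(p[...,0]>p[...,2]*1.5);print(lrect(P,comp(m)))
m=near(P,(504,-113),60)&(Z<.0085)&(Z>.003);print("well",lrect(P,comp(m)))
print(P[np.unravel_index(0,Z.shape)])
E
```

```text
t 34.75 pos [490.6  20.2 171.7] rot [-173.5   -0.   -77.1] j1,j6 [ 26.6 -15. ] w 55.9 F [ 0.4 -0.  -1.3]
units now [5.31 0.67 0.87] turn 0.22 units after turn [5.32 0.59 0.87]
(229, 165) [513.4  65.4 173. ]
(331, 165) [467.9  59.5 169.6]
(280, 165) [490.5  62.5 172. ]
(280, 225) [487.   90.8 171.4]
(array([ 501. , -110.7], dtype=float32), array([132.1, 100.9], dtype=float32), np.float32(101.1))
well (array([ 504.3, -113.6], dtype=float32), array([115. ,  70.1], dtype=float32), np.float32(101.8))
[ 0.98371475 -0.16708669  0.00429061]
```

View pics/w10.png

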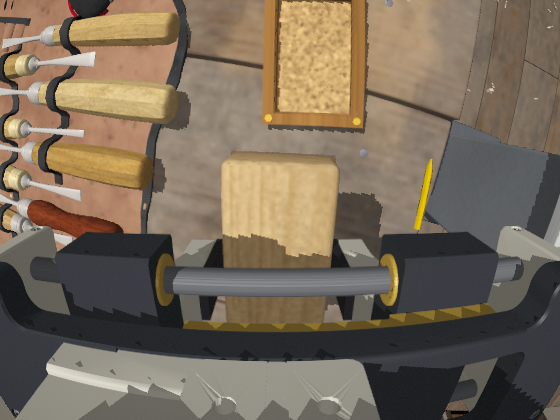

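```bash
python3 go.py 501.8 -111.2 90 -78
python3 -m inch '[{"x":0.5,"y":0.1,"z":0.1,"yaw":0.2},{"x":0.9,"y":0.15,"z":0.3,"yaw":0},{"x":0.9,"y":0.2,"z":0.5,"yaw":0},{"x":0.9,"y":0.2,"z":0.5,"yaw":0},{"x":0.9,"y":0.2,"z":0.6,"yaw":0}]' >/dev/null
python3 -m inch '[{"x":0.7,"y":0.15,"z":0.6,"yaw":0},{"x":0.3,"y":0.1,"z":0.6,"yaw":0},{"x":0,"y":0,"z":0.3,"yaw":0}]' >/dev/null
python3 go.py 501.8 -111.2 50 -78
```

```text
t 34.8 pos [490.9  21.  171.9] rot [-173.5   -0.   -77.1] j1,j6 [ 26.7 -15.1] w 56.0 F [ 0.2  0.8 -1.6]
units now [5.25 0.75 3.28] turn 0.21 units after turn [5.26 0.67 3.28]
t 35.47 pos [ 505.1 -107.    85.8] rot [-172.7    0.2  -77.7] j1,j6 [9.4 3.6] w 56.2 F [-1.1 -0.1 -1.3]
units now [0.14 0.16 1.43] turn 0.07 units after turn [0.14 0.16 1.43]
```

```bash
python3 -m inch '[{"x":0.14,"y":0.2,"z":0.4,"yaw":0},{"x":0,"y":0.06,"z":0.5,"yaw":0},{"x":0,"y":0.05,"z":0.4,"yaw":0},{"x":0,"y":0,"z":0,"yaw":0}]' >/dev/null
python3 go.py 501.8 -111.2 38 -78
```

```text
t 35.8 pos [ 502.9 -108.9   51.5] rot [-172.8    0.2  -77.7] j1,j6 [9.2 4. ] w 56.2 F [-0.4  0.3 -0.9]
units now [0.08 0.06 0.54] turn 0.07 units after turn [0.08 0.06 0.54]
```

```bash
python3 -m inch '[{"x":0.08,"y":0.08,"z":0.3,"yaw":0},{"x":0,"y":0.03,"z":0.25,"yaw":0},{"x":0,"y":0,"z":0,"yaw":0}]' >/dev/null
python3 go.py 501.8 -111.2 33 -78
python3 -m inch '[{"x":0,"y":0.03,"z":0.12,"yaw":0},{"x":0,"y":0,"z":0.04,"yaw":0}]' >/dev/null
python3 go.py 501.8 -111.2 33 -78
```

```text
t 36.05 pos [ 503.8 -109.1   38.2] rot [-172.6    0.2  -77.6] j1,j6 [9.1 4.3] w 56.2 F [-0.5 -0.6 -0.4]
units now [0.06 0.1  0.21] turn 0.11 units after turn [0.07 0.1  0.21]
t 36.22 pos [ 504.3 -108.6   34.6] rot [-172.6    0.2  -77.5] j1,j6 [9.2 4.4] w 56.3 F [-0.9 -0.  -0.3]
units now [0.08 0.12 0.06] turn 0.12 units after turn [0.08 0.12 0.06]
```

```bash
python3 -m inch '[{"x":0.06,"y":0.08,"z":0.06,"yaw":0},{"x":0,"y":0,"z":0.04,"yaw":0}]' >/dev/null
python3 go.py 501.8 -111.2 33 -78
python3 -m inch '[{"x":0,"y":0,"z":0,"yaw":0},{"x":0,"y":0,"z":0,"yaw":0},{"x":0,"y":0,"z":0,"yaw":0},{"x":0,"y":0,"z":-0.1,"yaw":0}]' 0.7 >/dev/null
python3 -m inch '[{"x":0,"y":-0.05,"z":-0.4,"yaw":0},{"x":0,"y":-0.1,"z":-1,"yaw":0},{"x":0,"y":-0.1,"z":-1,"yaw":0},{"x":0,"y":-0.1,"z":-1,"yaw":0},{"x":0,"y":-0.1,"z":-1,"yaw":0}]' >/dev/null
python3 go.py 620 -324 150 0
```

```text
t 36.38 pos [ 504.2 -110.2   33. ] rot [-172.4    0.2  -77.5] j1,j6 [9.  4.7] w 56.0 F [-4.6  1.5 11.4]
units now [ 0.02  0.1  -0.  ] turn 0.13 units after turn [ 0.02  0.1  -0.  ]
t 37.13 pos [ 496.4 -112.5  145.7] rot [-173.1    0.2  -77.6] j1,j6 [8.9 4.2] w 74.5 F [ 0.7 -0.6  0.3]
units now [ 9.33 -3.01 -0.17] turn -19.39 units after turn [ 4.95  8.46 -0.17]
```

```bash
python3 -m inch '[{"x":0.5,"y":-0.15,"z":0,"yaw":-1},{"x":0.5,"y":-0.12,"z":0,"yaw":-1},{"x":0.5,"y":-0.08,"z":0,"yaw":-1},{"x":0.52,"y":-0.04,"z":0,"yaw":-1},{"x":0.52,"y":0,"z":0,"yaw":-1}]' 1 >/dev/null
python3 -m inch '[{"x":0.52,"y":0.03,"z":0,"yaw":-1},{"x":0.52,"y":0.06,"z":0,"yaw":-1},{"x":0.5,"y":0.1,"z":0,"yaw":-1},{"x":0.5,"y":0.14,"z":0,"yaw":-1},{"x":0.5,"y":0.18,"z":0,"yaw":-1}]' >/dev/null
python3 go.py 626 -324 150 0
python3 - <<'E'
from plant import r
from h import *
i=r.camera_info("top"); p,d=r.capture("top"); P=cloud(d,i["mtx"],i["pose"]);Z=P[...,2]
m=near(P,(504,-113),75)&(Z>.024)&(Z<.04);print("sander",m.sum(),lrect(P,comp(m)),np.percentile(Z[m]*1000,[2,50,98]).round(1))
i=r.camera_info("wrist"); p,d=r.capture("wrist"); P=fish(d,i["mtx"],i["pose"]);Z=P[...,2]
m=near(P,(626,-324),45)&(Z>.08)&(Z<.105);print("jar",m.sum(),circ(P,m),np.nanmedian(Z[m]))
E
```

```text
t 37.97 pos [ 565.1 -228.9  162.2] rot [-174.1   -5.2  -35.9] j1,j6 [-5.3 61.6] w 87.9 F [ 0.3  0.3 -0.5]
units now [4.2  1.65 0.49] turn -8.97 units after turn [2.44 3.8  0.49]Traceback (most recent call last):
  File "<stdin>", line 4, in <module>
  File "h.py", line 11, in comp
    n,l,s,_=cv2.connectedComponentsWithStats(m); return l==1+np.argmax(s[1:,4])
                                                             ~~~~~~~~~^^^^^^^^^
    return _wrapfunc(a, 'argmax', axis=axis, out=out, **kwds)
    return bound(*args, **kwds)
ValueError: attempt to get argmax of an empty sequence
```

```bash
python3 - <<'E'
from plant import r
from h import *
i=r.camera_info("wrist"); p,d=r.capture("wrist"); P=fish(d,i["mtx"],i["pose"]);Z=P[...,2]
m=near(P,(626,-324),45)&(Z>.08)&(Z<.105);print("jar",m.sum(),circ(P,m),np.nanmedian(Z[m]))
E
python3 -m inch '[{"x":0.48,"y":0.2,"z":0,"yaw":-1},{"x":0.45,"y":0.25,"z":0,"yaw":-1},{"x":0.42,"y":0.3,"z":0,"yaw":-1},{"x":0.4,"y":0.32,"z":0,"yaw":-1},{"x":0.35,"y":0.35,"z":0,"yaw":-1}]' >/dev/null
python3 -m inch '[{"x":0.3,"y":0.4,"z":0,"yaw":-1},{"x":0.28,"y":0.45,"z":0,"yaw":-1},{"x":0.2,"y":0.45,"z":0,"yaw":-1},{"x":0,"y":0.3,"z":0,"yaw":-0.8}]' >/dev/null
python3 go.py 626 -324 150 0
```

```text
jar 4352 [ 625.8 -324.6   26.6] 0.08998206015165146
t 38.82 pos [ 605.8 -328.6  164.3] rot [-1.781e+02 -7.500e+00 -1.000e-01] j1,j6 [-14.4 106.8] w 87.6 F [-0.7  0.7  0.5]
units now [ 0.81 -0.18  0.57] turn -0.03 units after turn [ 0.81 -0.18  0.57]
```

```bash
python3 -m inch '[{"x":0.1,"y":-0.1,"z":0,"yaw":-1},{"x":0.1,"y":0,"z":0.3,"yaw":-1},{"x":0,"y":0,"z":0.7,"yaw":-1},{"x":0,"y":0,"z":0.6,"yaw":-0.5},{"x":0,"y":0,"z":0.2,"yaw":0}]' >/dev/null
python3 go.py 625.8 -324.6 52 14
```

```text
t 39.23 pos [ 616.1 -324.5  121. ] rot [180.   -7.8  14.2] j1,j6 [-13.8 120.8] w 87.4 F [-1.  -0.2 -0.2]
units now [0.37 0.1  2.76] turn 0.05 units after turn [0.37 0.1  2.76]
```

```bash
python3 -m inch '[{"x":0,"y":0.1,"z":0.6,"yaw":0},{"x":0,"y":0,"z":0.7,"yaw":0},{"x":0,"y":0,"z":0.7,"yaw":0},{"x":0,"y":0,"z":0.6,"yaw":0}]' >/dev/null
python3 go.py 625.8 -324.6 52 14
python3 -m inch '[{"x":0,"y":0,"z":0.1,"yaw":0},{"x":0,"y":0,"z":0.05,"yaw":0}]' >/dev/null
python3 go.py 625.8 -324.6 52 14
```

```text
t 39.57 pos [ 626.4 -323.8   58.5] rot [179.9  -8.   13.6] j1,j6 [-13.5 120.7] w 88.1 F [-0.6  0.1 -0.4]
units now [-0.03  0.03  0.26] turn -0.09 units after turn [-0.03  0.03  0.26]
t 39.73 pos [ 625.2 -322.3   51.9] rot [-179.9   -7.8   13.4] j1,j6 [-13.5 120.4] w 87.6 F [-0.2 -0.3  0.2]
units now [ 0.    0.09 -0.  ] turn -0.16 units after turn [ 0.    0.09 -0.  ]
```

```bash
python3 -m inch '[{"x":0,"y":0.09,"z":0,"yaw":0},{"x":0,"y":0,"z":0.02,"yaw":0},{"x":0,"y":0,"z":0.02,"yaw":0},{"x":0,"y":0,"z":0.02,"yaw":0},{"x":0,"y":0,"z":0.02,"yaw":0}]' -1 18 >/dev/null
python3 go.py 625.8 -324.6 52 14
python3 -m inch '[{"x":0,"y":0,"z":0.01,"yaw":0}]' >/dev/null
python3 go.py 625.8 -324.6 52 14
```

```text
t 40.15 pos [ 627.3 -324.9   54.1] rot [180.   -8.   13.2] j1,j6 [-13.6 120.4] w 60.1 F [0.  1.2 2.8]
units now [-0.06 -0.03  0.08] turn -0.19 units after turn [-0.06 -0.03  0.08]
t 40.23 pos [ 627.4 -324.9   54.3] rot [180.   -8.   13.2] j1,j6 [-13.6 120.4] w 58.3 F [-0.2  0.3 -1.8]
units now [-0.06 -0.03  0.09] turn -0.2 units after turn [-0.06 -0.03  0.09]
```

```bash
python3 -m inch '[{"x":0,"y":0,"z":-0.3,"yaw":0},{"x":0.08,"y":0,"z":-0.7,"yaw":0},{"x":0.12,"y":0,"z":-1,"yaw":0},{"x":0.12,"y":0,"z":-1,"yaw":0},{"x":0.12,"y":0,"z":-1,"yaw":0}]' >/dev/null
python3 -m inch '[{"x":0,"y":-0.4,"z":-0.3,"yaw":0},{"x":0,"y":-0.8,"z":0,"yaw":0},{"x":0,"y":-0.9,"z":0,"yaw":0},{"x":0,"y":-0.9,"z":0,"yaw":0},{"x":0,"y":-0.9,"z":0,"yaw":0}]' >/dev/null
python3 -m inch '[{"x":0,"y":-0.9,"z":0,"yaw":0},{"x":0,"y":-0.9,"z":0,"yaw":0},{"x":0,"y":-0.9,"z":0,"yaw":0},{"x":0,"y":-0.9,"z":0,"yaw":0},{"x":0,"y":-0.9,"z":0,"yaw":0}]' >/dev/null
python3 go.py 484 330.5 150 14
python3 - <<'E'
from plant import r
from h import *
i=r.camera_info("top"); p,d=r.capture("top"); P=cloud(d,i["mtx"],i["pose"]);Z=P[...,2]
m=near(P,(482,330),70)&(Z>.0105)&(Z<.0175);print("rest",circ(P,m)); m=near(P,(482,330),42)&(Z<.0085)&(Z>.002);print("well",circ(P,m))
E
```

```text
t 41.48 pos [ 566.7 -114.5  167.9] rot [-179.7   -7.7   12.6] j1,j6 [ 7.3 96.2] w 58.3 F [ 0.  -0.2 -1.6]
units now [  0.67 -18.09   0.72] turn -0.34 units after turn [  1.1  -18.07   0.72]
rest [481.6 329.8  58.4]
well [481.6 331.9  37.3]
```

```bash
python3 -m inch '[{"x":0,"y":-0.9,"z":0,"yaw":0},{"x":0,"y":-0.9,"z":0,"yaw":0},{"x":0,"y":-0.9,"z":0,"yaw":0},{"x":0,"y":-0.9,"z":0,"yaw":0},{"x":0,"y":-0.9,"z":0,"yaw":0}]' >/dev/null
python3 -m inch '[{"x":0,"y":-0.9,"z":0,"yaw":0},{"x":0,"y":-0.9,"z":0,"yaw":0},{"x":0,"y":-0.9,"z":0,"yaw":0},{"x":0,"y":-0.9,"z":0,"yaw":0},{"x":0,"y":-0.9,"z":0,"yaw":0}]' >/dev/null
python3 -m inch '[{"x":0,"y":-0.9,"z":0,"yaw":0},{"x":0,"y":-0.9,"z":0,"yaw":0},{"x":0,"y":-0.9,"z":0,"yaw":0},{"x":0,"y":-0.9,"z":0,"yaw":0},{"x":0,"y":-0.9,"z":0,"yaw":0}]' >/dev/null
python3 go.py 485.5 331 110 14
```

```text
t 42.78 pos [476.3 230.5 170.3] rot [-179.4   -7.6   12.5] j1,j6 [50.1 48.7] w 58.3 F [-0.6 -0.8 -2.1]
units now [ 1.23 -3.85  2.41] turn -0.39 units after turn [ 1.33 -3.81  2.41]
```

```bash
python3 -m inch '[{"x":0.25,"y":-0.9,"z":0.2,"yaw":0},{"x":0.25,"y":-0.9,"z":0.5,"yaw":0},{"x":0.2,"y":-0.9,"z":0.6,"yaw":0},{"x":0.2,"y":-0.7,"z":0.6,"yaw":0},{"x":0,"y":-0.2,"z":0.4,"yaw":0}]' >/dev/null
python3 go.py 485.5 331 75 14
```

```text
t 43.2 pos [483.1 333.4 119.3] rot [-179.1   -7.9   12.6] j1,j6 [56.7 40.6] w 58.7 F [ 0.2 -0.6 -1.8]
units now [0.07 0.12 1.77] turn -0.35 units after turn [0.07 0.12 1.77]
```

```bash
python3 -m inch '[{"x":-0.06,"y":0.1,"z":0.5,"yaw":0},{"x":-0.06,"y":0,"z":0.6,"yaw":0},{"x":-0.05,"y":0,"z":0.5,"yaw":0},{"x":0,"y":0,"z":0.1,"yaw":0}]' >/dev/null
python3 go.py 485.5 331 62 14
python3 - <<'E'
from plant import r
from h import *
i=r.camera_info("wrist"); p,d=r.capture("wrist"); cv2.imwrite("pics/w11.png",p[:,:,::-1])
i=r.camera_info("top"); p,d=r.capture("top"); P=cloud(d,i["mtx"],i["pose"]);Z=P[...,2]
m=near(P,(504,-113),75)&(Z>.024)&(Z<.04);print("sander",m.sum(),lrect(P,comp(m)),np.percentile(Z[m]*1000,[2,50,98]).round(1))
E
```

```text
t 43.53 pos [482.4 331.9  72.5] rot [-179.2   -7.7   12.7] j1,j6 [56.6 39.4] w 58.5 F [-0.2 -1.  -2.2]
units now [0.11 0.06 0.42] turn -0.32 units after turn [0.11 0.06 0.42]
sander 714 (array([ 501.5, -116.8], dtype=float32), array([104. ,  56.2], dtype=float32), np.float32(100.6)) [28.5 33.8 38.7]
```

View pics/w11.png

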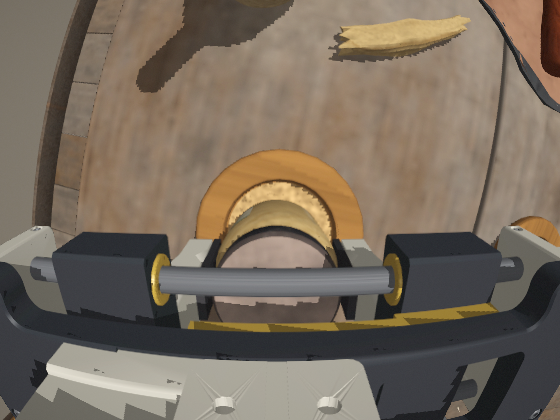

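The jar hangs over its well, the well's far arc visible at (280,190) and centred sideways. I lower it.

```bash
python3 -m inch '[{"x":0.05,"y":0.06,"z":0.25,"yaw":0},{"x":-0.02,"y":0,"z":0.2,"yaw":0},{"x":0,"y":0,"z":0,"yaw":0}]' >/dev/null
python3 go.py 485 331 57.3 14
python3 -m inch '[{"x":0,"y":0,"z":0.1,"yaw":0},{"x":0,"y":0,"z":0.06,"yaw":0}]' >/dev/null
python3 go.py 485 331 57.3 14
```

```text
t 43.88 pos [486.6 332.2  64.7] rot [-179.    -7.9   12.7] j1,j6 [56.2 39.4] w 58.1 F [-0.9 -0.4 -2. ]
units now [-0.07  0.03  0.3 ] turn -0.32 units after turn [-0.07  0.03  0.3 ]
t 44.05 pos [487.6 332.6  61.5] rot [-179.    -8.    12.7] j1,j6 [56.2 39.3] w 58.5 F [ 0.8  0.2 -2.8]
units now [-0.12  0.04  0.17] turn -0.33 units after turn [-0.12  0.04  0.17]
```

```bash
python3 -m inch '[{"x":-0.12,"y":0.04,"z":0.1,"yaw":0},{"x":0,"y":0,"z":0.06,"yaw":0}]' >/dev/null
python3 go.py 485 331 57.3 14
python3 -m inch '[{"x":-0.02,"y":0,"z":0.07,"yaw":0},{"x":0,"y":0,"z":0.04,"yaw":0}]' >/dev/null
python3 go.py 485 331 57.3 14
```

```text
t 44.22 pos [485.7 331.3  57.3] rot [-178.9   -8.1   12.7] j1,j6 [56.3 38.9] w 58.3 F [-2.2 -2.2  7.3]
units now [-0.03  0.   -0.  ] turn -0.33 units after turn [-0.03  0.   -0.  ]
t 44.38 pos [486.2 331.9  56.9] rot [-178.9   -8.2   12.7] j1,j6 [56.3 38.8] w 58.4 F [-5.9 -2.6  9.6]
units now [-0.06  0.02 -0.02] turn -0.32 units after turn [-0.06  0.02 -0.02]
```

Contact came exactly at the predicted floor height. I release, back off along the tool axis and check everything.

```bash
python3 -m inch '[{"x":0,"y":0,"z":-0.02,"yaw":0},{"x":0,"y":0,"z":0,"yaw":0},{"x":0,"y":0,"z":0,"yaw":0},{"x":0,"y":0,"z":0,"yaw":0},{"x":0,"y":0,"z":0,"yaw":0}]' 1 >/dev/null
python3 -m inch '[{"x":0.02,"y":0,"z":-0.3,"yaw":0},{"x":0.08,"y":0,"z":-0.7,"yaw":0},{"x":0.12,"y":0,"z":-1,"yaw":0},{"x":0.12,"y":0,"z":-1,"yaw":0},{"x":0.12,"y":0,"z":-1,"yaw":0}]' >/dev/null
python3 -m inch '[{"x":0,"y":0.6,"z":-0.3,"yaw":0},{"x":0,"y":0.9,"z":0,"yaw":0},{"x":0,"y":0.9,"z":0,"yaw":0},{"x":0,"y":0.9,"z":0,"yaw":0},{"x":0,"y":0.9,"z":0,"yaw":0}]' >/dev/null
python3 go.py 485 331 57.3 14
python3 - <<'E'
from plant import r
from h import *
i=r.camera_info("top"); p,d=r.capture("top"); P=cloud(d,i["mtx"],i["pose"]);Z=P[...,2]
def plane(m):
    q=P[m]*1000;A=np.c_[q[:,:2]-q[:,:2].mean(0),np.ones(len(q))];c=np.linalg.lstsq(A,q[:,2],rcond=None)[0];return np.degrees(np.arctan(c[:2])).round(2),c[2].round(1)
m=comp(near(P,(504,-113),75)&(Z>.024)&(Z<.045));m=cv2.erode(m.astype(np.uint8),np.ones((3,3)))>0;print("sander",m.sum(),lrect(P,m),plane(m))
m=comp(near(P,(434,-375),90)&(Z>.0275)&(Z<.045));m=cv2.erode(m.astype(np.uint8),np.ones((3,3)))>0;print("stone",m.sum(),lrect(P,m),plane(m))
for n,c,lo,hi in(("jar",(483,331),.08,.105),("cup",(496,108),.055,.075),("mallet",(671,384),.2,.25)):
    m=near(P,c,45)&(Z>lo)&(Z<hi); print(n,m.sum(),circ(P,m) if m.sum()>5 else 0,np.nanmedian(Z[m])*1000, plane(m) if m.sum()>5 else 0)
q,e=r.capture("scene")
cv2.imwrite("pics/end.png",np.vstack([cv2.resize(p[160:300,120:500],(760,280)),cv2.resize(q[120:340,160:460],(420,308))[:, :].copy() if 0 else cv2.copyMakeBorder(cv2.resize(q[110:340,150:480],(445,310)),0,0,0,315,0)])[:,:,::-1])
E
```

```text
t 45.63 pos [507.1 228.1 174.9] rot [-178.7   -8.5   13.2] j1,j6 [46.9 53.1] w 87.8 F [ 1.4 -0.4  0.1]
units now [ 0.08 -4.21  4.7 ] turn -0.21 units after turn [ 0.14 -4.21  4.7 ]
sander 561 (array([ 501.4, -114.8], dtype=float32), array([93.2, 48.3], dtype=float32), np.float32(101.2)) (array([ 0.38, -0.05]), np.float64(33.9))
stone 669 (array([ 433.4, -376.4], dtype=float32), array([131.6,  40.5], dtype=float32), np.float32(103.8)) (array([0.74, 0.29]), np.float64(35.4))
jar 0 0 nan 0
cup 52 [495.6 108.2  23.3] 60.67310449570373 (array([-0.83, -0.61]), np.float64(60.1))
mallet 131 [671.2 384.5  12.3] 232.07082687736812 (array([18.28, 36.62]), np.float64(227.2))
  return np.nanmean(a, axis, out=out, keepdims=keepdims)
```

View pics/end.png

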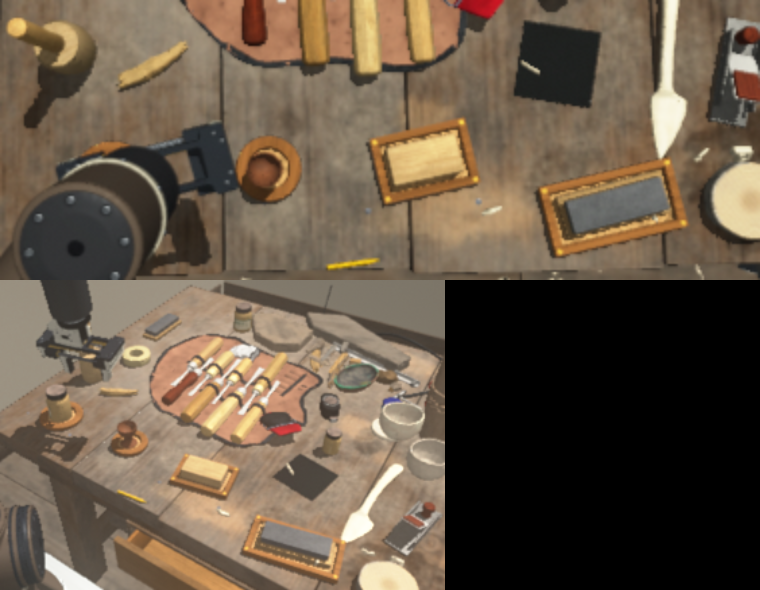

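Top and scene views show the block, stone and cup seated and the mallet standing. The jar stands on its coaster but is hidden from the top camera, so I check its height with the scene depth.

```bash
python3 -m inch '[{"x":0.3,"y":0.9,"z":0,"yaw":0},{"x":0.3,"y":0.9,"z":0,"yaw":0},{"x":0.3,"y":0.9,"z":0,"yaw":0},{"x":0,"y":0,"z":0,"yaw":0},{"x":0,"y":0,"z":0,"yaw":0}]' >/dev/null
python3 - <<'E'
from plant import r
from h import *
for n in("top","scene"):
    i=r.camera_info(n); p,d=r.capture(n); P=cloud(d,i["mtx"],i["pose"]);Z=P[...,2]
    m=near(P,(484,331),33)&(Z>.08)&(Z<.11)
    if m.sum()>10:
        k=m&(Z>np.nanpercentile(Z[m],50)-.003);q=P[k]*1000;A=np.c_[q[:,:2]-q[:,:2].mean(0),np.ones(len(q))];c=np.linalg.lstsq(A,q[:,2],rcond=None)[0]
        print(n,m.sum(),circ(P,k),np.percentile(Z[m]*1000,[50,95]).round(1),np.degrees(np.arctan(c[:2])).round(1))
    else: print(n,m.sum())
s=r.get_state();print(s["time_s"],s["contact_force"].round(1))
E
```

```text
top 75 [483.7 333.9  23. ] [93.4 96.9] [ 1.4 -0. ]
scene 144 [480.7 328.6  25.7] [91.2 94.5] [0.2 0.1]
46.25 [-0.2 -0.3 -0.8]
```

Jar top is at about 93 mm (88 + 5), level, and within the well's margin. I hand in.

```bash
python3 -c "
from plant import r
print(r.close_job())"
```

```text
the job is handed in; nothing more can be done
None
```

All four pieces are in their own rests, and I handed the job in at about 46 s of the 136 s allowed. The cup and then the jar waited on the mat along the way.

| Piece | Last height measured (mm) | Expected height (mm) | Other checks |
|---|---|---|---|
| Whetstone | 35.4 | 35 | within 1° of level |
| Sanding block | 33.9 | 33 | within 0.5° of level |
| Cup | about 61 | 62 | upright, within 1 mm of the well's centre |
| Jar | 91 to 93 | 93 | level to within about 1.5°, floor contact at the predicted height |

- **Robot and mallet:** The mallet still stands, and the gripper was open and touching nothing at the end.
- **Disagreements:** The top and wrist cameras differed by 2–5 mm in x, so I trusted the wrist camera. The last jar check was partly blocked by the arm, and its two views put the jar's centre about 6 mm apart.
- **Tool tilt:** The tool slowly tilted to about 8° off vertical. I lined the jaws up with the tilt for the jar. The sanding block went in slightly tilted and settled level on release.

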